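# Shingle the gauge leaves in the setting tray

## Task

Draw the setting tray's follower all the way back, then lay every finned steel gauge leaf from the bench in the tray as one straight shingled row, fins up: the first flat with its edge at the head stop, each next one resting its front edge on the back part of the one before, close behind that one's fin. Then push the follower up against the row until you feel the whole row go solid against the stop with every leaf's front edge touching the fin before it - a firm push of about 15 N, no ramming - and leave the follower there against the last leaf. Leave the other things on the bench alone.

Things in the scene. Friction and masses are not known exactly. Their poses are not given: they have to be found in the camera images.
- tray: long low tin-railed wooden tray fixed to the bench, 340 x 72 mm, floor 4 mm above the bench, trough 60 mm wide between low rails whose tops are 10 mm above the bench. Origin: under the middle of the trough, at bench height; x runs along the trough towards the head stop, z up. The head stop's face is at x = +150 mm
- head_stop: wooden head stop fixed across the tray's +x end, 16 mm thick, 76 mm wide, top 26 mm above the bench. Origin: foot of its face, on the tray floor and centre line; axes as the tray's.
- first_place (a point): point on the tray floor, on the centre line 30 mm from the stop's face: the first leaf's centre comes here. Touching up, neighbours' centres are 37 mm apart and each leaf after the first leans about 0.13 rad, front edge up; the fins lean back with their leaves, so lay the next leaf parallel to that lean, clear of the fin's top. Leaves may be laid a few mm looser: the follower closes them up
- follower (a joint): position (m) of the sliding follower: 0 = all the way back (its front face 280 mm from the stop's face, at tray x = -130 mm), growing towards the stop, at most 0.22; starts part-way up. It stays where it is left; about 2 N of friction. Pushing a loose row along takes up to about 8 N more; once the row is solid the force rises steeply
- follower_face (a point): point on the follower's brass front face (56 mm wide, top 28 mm above the bench), on the centre line, at bench height; moves with the follower; x points towards the head stop
- follower_grip (a point): grip point on the follower's upright fin: 16 mm behind the front face, 46 mm above the bench; the fin is 16 mm long (tray x), 12 mm thick (tray y), and stands from 28 to 60 mm above the bench. Grip it across its thickness from above, fingers along tray y
- leaf0: steel gauge leaf, 130 g: flat plate 60 mm (x) by 44 mm (y), 5 mm thick, with an upright fin in the middle of its top, 14 mm long (x), 10 mm thick (y), 30 mm high (top 35 mm above the plate's underside). All leaves are alike, the same either way round. Origin: centre of the plate's underside. It goes in the tray with x along the trough. Four to six are present
- leaf1: steel gauge leaf, 130 g: flat plate 60 mm (x) by 44 mm (y), 5 mm thick, with an upright fin in the middle of its top, 14 mm long (x), 10 mm thick (y), 30 mm high (top 35 mm above the plate's underside). All leaves are alike, the same either way round. Origin: centre of the plate's underside. It goes in the tray with x along the trough. Four to six are present
- leaf2: steel gauge leaf, 130 g: flat plate 60 mm (x) by 44 mm (y), 5 mm thick, with an upright fin in the middle of its top, 14 mm long (x), 10 mm thick (y), 30 mm high (top 35 mm above the plate's underside). All leaves are alike, the same either way round. Origin: centre of the plate's underside. It goes in the tray with x along the trough. Four to six are present
- leaf3: steel gauge leaf, 130 g: flat plate 60 mm (x) by 44 mm (y), 5 mm thick, with an upright fin in the middle of its top, 14 mm long (x), 10 mm thick (y), 30 mm high (top 35 mm above the plate's underside). All leaves are alike, the same either way round. Origin: centre of the plate's underside. It goes in the tray with x along the trough. Four to six are present
- leaf4: steel gauge leaf, 130 g: flat plate 60 mm (x) by 44 mm (y), 5 mm thick, with an upright fin in the middle of its top, 14 mm long (x), 10 mm thick (y), 30 mm high (top 35 mm above the plate's underside). All leaves are alike, the same either way round. Origin: centre of the plate's underside. It goes in the tray with x along the trough. Four to six are present
- leaf5: steel gauge leaf, 130 g: flat plate 60 mm (x) by 44 mm (y), 5 mm thick, with an upright fin in the middle of its top, 14 mm long (x), 10 mm thick (y), 30 mm high (top 35 mm above the plate's underside). All leaves are alike, the same either way round. Origin: centre of the plate's underside. It goes in the tray with x along the trough. Four to six are present
- fusee: bystander: brass fusee cone, 42 mm wide, 46 mm high, to be left alone; origin at its underside
- bird: bystander: blue enamelled songbird head, 42 mm wide, 46 mm high, to be left alone; origin at its underside
- base_block: bystander: rosewood base block 46 x 38 x 26 mm, to be left alone; origin at its underside
- pin_jar: bystander: small glass jar, 42 mm wide, 48 mm high, to be left alone; origin at its underside
- flywheel: bystander: steel flywheel lying flat, 100 mm wide, 22 mm high, to be left alone; origin at its underside
- screwdriver: bystander: screwdriver lying on the bench, 160 mm long, to be left alone; origin at its underside
- oil_can: bystander: copper oil can, 64 mm wide, 95 mm high with thin spout, to be left alone; origin at its underside
Things that resemble listed ones, but are neither listed nor needed, are in the scene too. Leave any purple look-alike of the leaf3 alone.

How it is judged:
By the outcome, as a careful person would: the job done as asked, in the order asked, and still so for the second after the job is handed in, with the robot touching nothing.
Of leaf0, leaf1, leaf2, leaf3, leaf4, leaf5 only 4 to 6 are there at a start; the rules pass over those that are not, and their reading is None.
At some moment in a run one of leaf0, leaf1, leaf2, leaf3, leaf4, leaf5 may be knocked a few centimetres aside while the robot is not near it.
Once in a run the grip may slacken for a moment while it holds something.
It also fails if it takes over 210 s, if anything falls off the work surface, if the arm or the gripper's body presses on something with over 40 N, if the wrist force passes 120 N, or if a joint passes its speed limit or range.

## Robot

A 6-joint arm with a two-finger parallel gripper is mounted at the origin on the work surface. World frame = base frame: x ahead of the robot, y to its left, z up, the work surface at z = 0. Lengths are in m, angles in degrees, forces in N, time in s.
With the tool pointing down it reaches from about 0.4 to 0.825 m from the base axis. Payload 7 kg.
Tool frame: the origin (TCP) lies at the centre of the arm's flange, where the gripper is bolted on; the fingertips stand 178 mm ahead of it and the grasp point (between the pads) lies 159 mm ahead of it; x points along the fingers, y is the direction in which the jaws open and shut, and the axes are right-handed (so a half turn about x gives the same grasp; the last joint's range is limited). The gripper opens to 88 mm and grips with 3 to 60 N. Pads are 19 mm wide; open, the fingers measure 130 mm over their backs; the gripper's body (78 mm by 193 mm) begins 47 mm behind the grasp point.
Start: joints at [85.147, 20.546, 0.682, 0, -70.136, -16.507], TCP at [0.246, 0.629, 0.405] pointing down, gripper open.
Joint ranges: [-176.03, 176.03], [-82.01, 121.73], [-58.28, 71.71], [-173.87, 95.51], [-174.79, -0.11], [-173.66, 173.66]. Speed limits (degrees/s): [136.94, 136.94, 172.46, 180, 180, 180].

## Interface

Orientations are given as [roll, pitch, yaw] about the fixed x, y, z axes, in that order (R = Rz(yaw) Ry(pitch) Rx(roll)).
In Python, from plant import ctrl gives the robot as it stands. The module is installed in compiled form; this text tells all that it offers.
- The arm moves only by the shell command python3 -m inch 'ROWS'. ROWS is JSON, one flat list of numbers, 7 for each row, row after row: the shift along the tool's x, y, z in m, then the turn, a rotation vector about the tool's x, y, z in degrees, then the finger opening in m, from 0 to 0.0876. In form: [dx, dy, dz, rx, ry, rz, hand, dx, dy, dz, rx, ry, rz, hand, ...]. A call has 1 to 20 rows; each row shifts and turns the pose as measured when the row begins, along the tool's axes as they then stand; what a row does not reach is not made up. A row lasts 1/8 s, in which the tool goes at most 62.5 mm and 10.7 degrees, less where a joint would pass 70% of its speed; a pose out of reach is approached as far as the arm can. A call with a gripper value outside its range is refused whole. The fingers move at their own pace and stop on an object; the grip force is fixed at half the most. Time passes only in rows, so rows that do not move let the fingers close. It gives the time, the measured TCP pose, the force and the opening at its end, in the units of the state.
- ctrl.get_obs(): the state, without advancing time (a new reading comes with each control period).
- ctrl.snapshot(name): name is "scene" or "top" or "wrist"; returns a dict with "color" (420x560x3 uint8, red, green, blue), "depth" (420x560 float32, m along the optical axis (not along the pixel's ray), 0 where there is no reading), "K" (3x3 intrinsics, pixels), "position" and "attitude" of the camera in the world; the wrist camera has in their place "hand_eye" (4x4, takes a point from camera to tool coordinates, whose origin is the TCP and whose axes are the tool frame's). Camera axes: x right, y up, looking along -z (the intrinsics and any distortion apply to the point x, -y, -z); pixel columns grow to the right and rows downward; lengths in m; the calibration is good to about 2 mm. A picture is of the moment at which its call begins: read the wrist's pose just before it.
- ctrl.close_job(): hands the job in, once; it reports no verdict.
The state is a dict: "clock": time; "joint_pos": joint angles; "qvel": joint speeds; "tau": joint torques, N m; "tool_pos": TCP position; "orientation": TCP orientation; "force": force on the tool from outside, world axes, zero at the start; "moment": the same for the moment, N m; "opening": finger opening in m.
Only numpy, scipy, OpenCV 4.12 (cv2) and the standard library are available. Lean on these libraries where they do the work, as an engineer would, in place of code of your own. Each camera call takes 0.05 s, during which the arm holds its last target.

## Working session

There is one attempt and no reset: what is moved stays moved. The work goes in short steps, Python scripts to look and compute and a shell command to move; the robot and the scene stay as the last step left them, time stands still between calls to the robot, and variables do not carry over. Pictures are saved under pics/ and viewed, and the job is handed in when it is done.

```bash
mkdir -p pics; ls; python3 - <<'E'
from plant import ctrl
import cv2
print(ctrl.get_obs())
for n in ["scene","top","wrist"]:
    s=ctrl.snapshot(n)
    cv2.imwrite(f"pics/{n}0.png",s["color"][:,:,::-1])
    print(n,s["K"],s.get("position"),s.get("attitude"),s.get("hand_eye"),[k for k in s])
E
```

```text
pics
{'clock': 0.0, 'joint_pos': array([ 8.51480696e+01,  2.05905623e+01,  6.33325653e-01, -1.91639229e-02,
       -7.01346872e+01, -1.65059838e+01]), 'qvel': array([ 0.07675378, -0.01822299,  0.01860496,  0.03394083, -0.03546254,
        0.03522592]), 'tau': array([-1.60184412e-03, -5.82725644e+01,  2.93060732e+01,  6.99739739e+00,
        6.95276249e-03, -1.65095321e-04]), 'tool_pos': array([0.24577326, 0.62845648, 0.40373189]), 'orientation': array([  95.41910126,   89.90632686, -105.9453395 ]), 'force': array([ 0.28373528, -0.103722  ,  0.15584721]), 'moment': array([0.01349138, 0.01970636, 0.00308052]), 'opening': 0.08752041006784943}
scene [[409.31993514   0.         280.6421186 ]
 [  0.         409.31993514 221.00540012]
 [  0.           0.           1.        ]] [ 1.39616761 -0.30219932  1.17892432] [38.74693378  0.34498361 69.28500199] None ['color', 'depth', 'K', 'position', 'attitude']
top [[419.87139142   0.         280.90504474]
 [  0.         419.87139142 207.56803257]
 [  0.           0.           1.        ]] [ 0.39452097 -0.00638721  1.17904766] [  7.6073793   -0.85350144 -89.46808461] None ['color', 'depth', 'K', 'position', 'attitude']
wrist [[319.20617077   0.         280.95111891]
 [  0.         319.20617077 205.86075403]
 [  0.           0.           1.        ]] None None [[-1.10466749e-03  2.74955594e-01 -9.61456292e-01  2.00862017e-02]
 [ 9.99999155e-01  9.62321558e-04 -8.73748362e-04 -1.89942393e-04]
 [ 6.84988117e-04 -9.61456445e-01 -2.74956425e-01 -7.36821116e-02]
 [ 0.00000000e+00  0.00000000e+00  0.00000000e+00  1.00000000e+00]] ['color', 'depth', 'K', 'hand_eye']
```

View pics/top0.png

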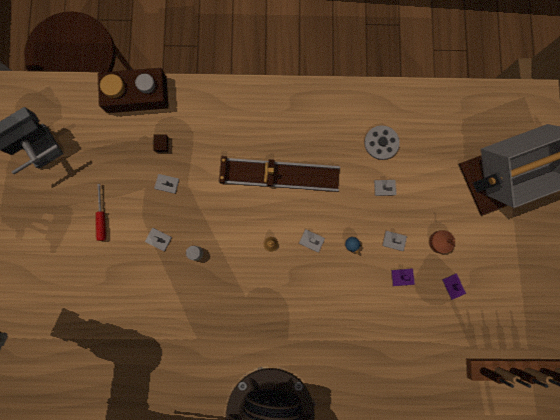

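View pics/scene0.png

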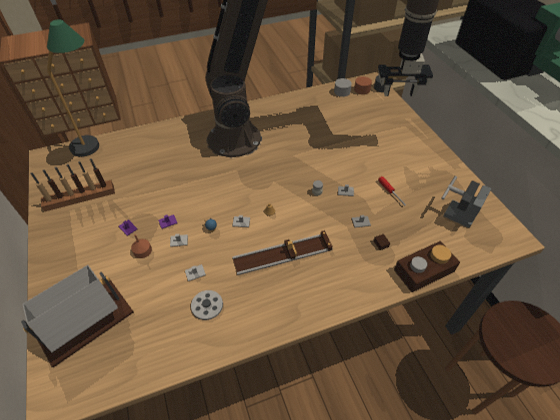

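View pics/wrist0.png

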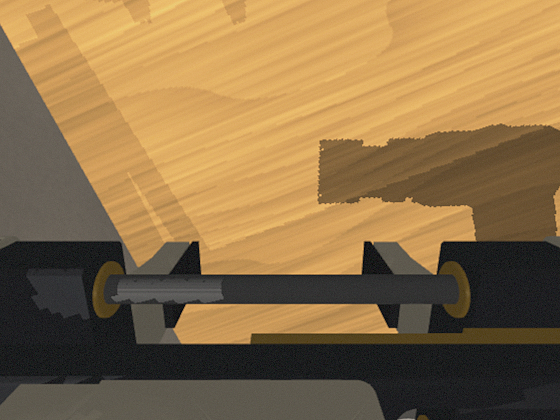

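```bash
cat > h.py <<'E'
import numpy as np, cv2
from scipy.spatial.transform import Rotation as Ro
from plant import ctrl
def Rm(a): return Ro.from_euler('xyz',a,degrees=True).as_matrix()
def cam(name):
    o=ctrl.get_obs(); s=ctrl.snapshot(name)
    if name=='wrist':
        T=np.eye(4);T[:3,:3]=Rm(o['orientation']);T[:3,3]=o['tool_pos'];T=T@s['hand_eye']
        R,p=T[:3,:3],T[:3,3]
    else: R,p=Rm(s['attitude']),np.array(s['position'])
    s['R'],s['p']=R,p; s['img']=s['color'][:,:,::-1].copy(); return s
def ray(s,u,v):
    K=s['K']; d=np.stack([(np.asarray(u)-K[0,2])/K[0,0],-(np.asarray(v)-K[1,2])/K[1,1],-np.ones(np.shape(u))],-1)
    return d@s['R'].T
def onz(s,u,v,z):
    d=ray(s,u,v); return s['p']+d*((z-s['p'][2])/d[...,2])[...,None]
def pts(s):
    v,u=np.mgrid[:420,:560]; return s['p']+ray(s,u,v)*s['depth'][...,None]
def proj(s,P):
    c=(np.asarray(P)-s['p'])@s['R']; K=s['K']
    return np.stack([K[0,0]*c[...,0]/-c[...,2]+K[0,2],K[1,1]*-c[...,1]/-c[...,2]+K[1,2]],-1)
def save(n,im,sc=1): cv2.imwrite('pics/'+n,cv2.resize(im,None,fx=sc,fy=sc,interpolation=cv2.INTER_CUBIC))
E
python3 - <<'E'
from h import *
s=cam('top'); P=pts(s)
for u,v in [(167,184),(158,240),(312,240),(395,240),(385,187),(60,250),(450,120),(223,170),(270,172),(330,178)]: print(u,v,P[v,u].round(4),onz(s,u,v,0.).round(4))
save('t1.png',s['img'][130:270,80:280],4); save('t2.png',s['img'][130:310,270:470],3)
E
```

```text
167 184 [0.6134 0.2982 0.0144] [0.6161 0.302  0.    ]
158 240 [ 0.3945 -0.0064  1.179 ] [0.4569 0.3199 0.    ]
312 240 [ 0.4594 -0.1076  0.034 ] [ 0.4613 -0.1106  0.    ]
395 240 [ 0.4616 -0.3348  0.0343] [ 0.4637 -0.3446  0.    ]
385 187 [ 0.6085 -0.3109  0.0342] [ 0.6149 -0.32    0.    ]
60 250 [ 0.4266  0.5909 -0.0033] [0.4265 0.5892 0.    ]
450 120 [ 0.8161 -0.5151  0.0021] [ 0.8168 -0.516   0.    ]
223 170 [0.652  0.1404 0.0301] [0.6588 0.1442 0.    ]
270 172 [0.6422 0.0089 0.0564] [0.6546 0.0097 0.    ]
330 178 [ 0.638  -0.1616  0.006 ] [ 0.6392 -0.1624  0.    ]
```

View pics/t1.png

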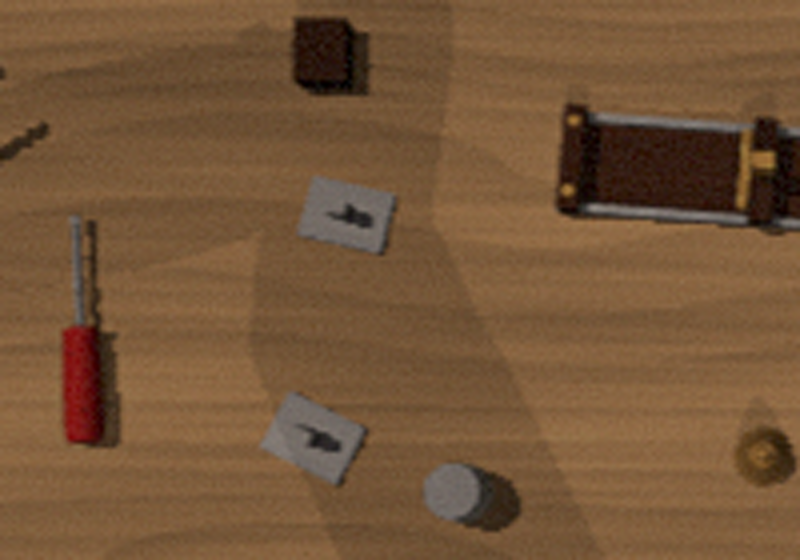

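View pics/t2.png

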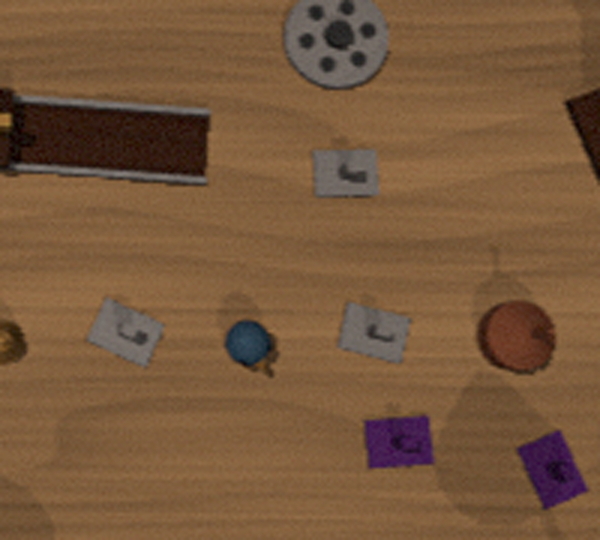

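```bash
cat >> h.py <<'E'
def leaves(s,zpl=0.005):
    hsv=cv2.cvtColor(s['img'],cv2.COLOR_BGR2HSV)
    P=pts(s); onb=(np.abs(P[...,2])<0.05)|(s['depth']==0)
    m=((hsv[...,1]<60)&onb).astype(np.uint8)
    m=cv2.morphologyEx(m,cv2.MORPH_CLOSE,np.ones((3,3)))
    out=[]
    for c in cv2.findContours(m,cv2.RETR_EXTERNAL,cv2.CHAIN_APPROX_NONE)[0]:
        if len(c)<20: continue
        w=onz(s,c[:,0,0].astype(float),c[:,0,1].astype(float),zpl)[:,:2]
        (cx,cy),(a,b),t=cv2.minAreaRect((w*1000).astype(np.float32))
        if a<b: a,b,t=b,a,t+90
        t=(t+90)%180-90
        out.append((cx/1000,cy/1000,a,b,t,c.reshape(-1,2).mean(0).round()))
    return out
E
python3 - <<'E'
from h import *
s=cam('top')
for o in leaves(s):
    if 20<o[2]<130: print(np.round(o[:5],3),o[5])
# tray: points with height 6..14mm near the tray and stop
P=pts(s); r=P[120:230,200:360].reshape(-1,3)
for lo,hi in [(.0075,.013),(.022,.03),(.05,.065)]:
    q=r[(r[:,2]>lo)&(r[:,2]<hi)]
    print(lo,len(q),q.min(0).round(3),q.max(0).round(3),cv2.minAreaRect((q[:,:2]*1000).astype(np.float32)))
E
```

```text
[ 1.7000e-02 -9.8000e-02  5.7931e+01  3.4597e+01  1.6900e-01] [308. 409.]
[ 0.07   0.076 25.975 24.597 33.143] [243. 387.]
[ 0.073 -0.063 62.364 38.027 57.888] [294. 387.]
[  0.423   0.219  41.492  36.214 -88.029] [194. 253.]
[ 0.462 -0.341 59.769 43.168 76.477] [394. 241.]
[ 0.46  -0.109 60.127 43.264 65.802] [311. 241.]
[ 0.46   0.318 60.573 42.815 64.419] [158. 239.]
[ 0.6   -0.617 30.476 16.128  9.285] [489. 193.]
[ 0.576  0.49  74.636  5.547  7.065] [ 99. 197.]
[ 0.62  -0.584 29.057 15.891 24.029] [477. 186.]
[  0.614  -0.318  58.479  43.792 -86.811] [385. 187.]
[6.21000e-01 7.90000e-02 1.17666e+02 1.05690e+01 8.45860e+01] [245. 183.]
[ 0.617  0.302 60.878 43.427 77.524] [166. 183.]
[  0.684  -0.702  48.371  10.089 -69.016] [518. 165.]
[6.86000e-01 7.50000e-02 1.17589e+02 7.30200e+00 8.65570e+01] [247. 160.]
[  0.701  -0.745  31.095  10.672 -67.826] [532. 160.]
[  0.713  -0.778  25.733   9.429 -66.499] [543. 156.]
[ 0.745 -0.312 98.742 95.882 -0.992] [382. 142.]
[  0.721   0.665 108.262  84.587  34.944] [ 46. 148.]
0.0075 636 [ 0.523 -0.232  0.008] [0.805 0.165 0.013] ((669.2616577148438, -33.630645751953125), (282.48492431640625, 393.0951232910156), 2.301776885986328)
0.022 264 [0.611 0.001 0.022] [0.693 0.152 0.03 ] ((652.4549560546875, 76.3262710571289), (151.2693634033203, 74.65782165527344), 86.96379852294922)
0.05 29 [0.642 0.003 0.052] [0.655 0.017 0.064] ((648.2246704101562, 10.270130157470703), (14.999971389770508, 11.239869117736816), 79.93063354492188)
```

```bash
python3 - <<'E'
from h import *
s=cam('top')
hsv=cv2.cvtColor(s['img'],cv2.COLOR_BGR2HSV)
v,u=np.nonzero((hsv[...,1]<75)&(hsv[...,2]>60)); w=onz(s,u.astype(float),v.astype(float),.010)[:,:2]
k=(w[:,1]>-0.175)&(w[:,1]<0.145)&(w[:,0]>.58)&(w[:,0]<.71); w=w[k]
L=[]
for side in (0,1):
    a=np.radians(86.5)
    for it in range(4):
        # perpendicular coordinate about mid
        mid=np.array([.652,-.01]); d=np.array([np.cos(a),np.sin(a)]); n=np.array([-d[1],d[0]])
        q=(w-mid)@n; 
        sel=(np.abs(q+ (0.033 if side else -0.033))<.009)
        f=cv2.fitLine((w[sel]*1000).astype(np.float32),cv2.DIST_HUBER,0,.01,.01).ravel()
        vx=f[:2]*np.sign(f[1]); a=np.arctan2(vx[1],vx[0])
    print(side,sel.sum(),np.degrees(a),f, 'x at y=0', f[2]+(0-f[3])*f[0]/f[1], 'ext',w[sel][:,1].min(),w[sel][:,1].max())
# stop top (z .026) dark; brass studs
b=s['img'][155:195,210:290]; save('st.png',b,8)
P=pts(s)
for v in (165,172,178):
    print([tuple((P[v,u]*1000).round().astype(int)) for u in range(216,232)])
    print([tuple((P[v,u]*1000).round().astype(int)) for u in range(258,284)])
    print([tuple((P[v,u]*1000).round().astype(int)) for u in range(334,344)])
E
```

```text
0 270 86.49483 [ 6.1138581e-02  9.9812931e-01  6.1380884e+02 -2.0799196e+01] x at y=0 615.0828 ext -0.17220287955325508 0.13361219262834484
1 232 86.45423 [ 6.1845820e-02  9.9808574e-01  6.7960046e+02 -2.4986427e+01] x at y=0 681.14874 ext -0.17270157825955237 0.1296963372294964
[(np.int64(672), np.int64(164), np.int64(3)), (np.int64(672), np.int64(161), np.int64(3)), (np.int64(673), np.int64(159), np.int64(1)), (np.int64(672), np.int64(155), np.int64(5)), (np.int64(666), np.int64(149), np.int64(29)), (np.int64(668), np.int64(147), np.int64(24)), (np.int64(666), np.int64(144), np.int64(30)), (np.int64(667), np.int64(141), np.int64(27)), (np.int64(667), np.int64(138), np.int64(27)), (np.int64(667), np.int64(136), np.int64(28)), (np.int64(671), np.int64(135), np.int64(10)), (np.int64(672), np.int64(132), np.int64(8)), (np.int64(672), np.int64(130), np.int64(7)), (np.int64(673), np.int64(127), np.int64(4)), (np.int64(673), np.int64(124), np.int64(2)), (np.int64(672), np.int64(121), np.int64(6))]
[(np.int64(674), np.int64(44), np.int64(4)), (np.int64(674), np.int64(41), np.int64(1)), (np
[... 5526 characters left out ...]
.int64(5)), (np.int64(637), np.int64(-16), np.int64(3)), (np.int64(637), np.int64(-19), np.int64(2)), (np.int64(636), np.int64(-22), np.int64(6)), (np.int64(636), np.int64(-25), np.int64(6)), (np.int64(636), np.int64(-28), np.int64(6))]
[(np.int64(639), np.int64(-173), np.int64(3)), (np.int64(639), np.int64(-176), np.int64(3)), (np.int64(639), np.int64(-179), np.int64(4)), (np.int64(638), np.int64(-181), np.int64(8)), (np.int64(638), np.int64(-185), np.int64(6)), (np.int64(640), np.int64(-188), np.int64(-1)), (np.int64(640), np.int64(-191), np.int64(-2)), (np.int64(640), np.int64(-194), np.int64(0)), (np.int64(640), np.int64(-197), np.int64(-4)), (np.int64(639), np.int64(-199), np.int64(1))]
```

View pics/st.png

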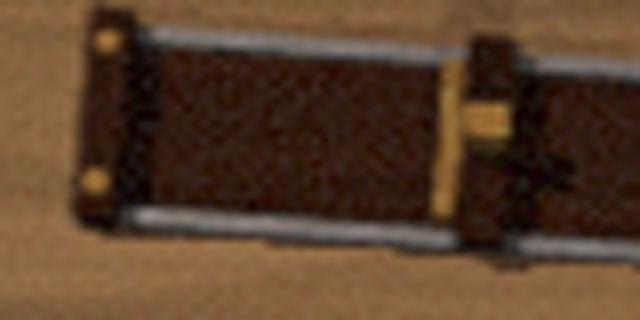

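```bash
cat >> h.py <<'E'
import sys,json
TA=86.47
def pose():
    o=ctrl.get_obs(); R=Rm(o['orientation']); p=o['tool_pos']; return p,R,o
def Rt(a,tilt=0.,ta=None):
    a=np.radians(a); R=np.array([[0,0,-1],[np.cos(a),np.sin(a),0],[np.sin(a),-np.cos(a),0]]).T
    if tilt:
        t=np.radians((TA if ta is None else ta)+90); R=Ro.from_rotvec(-tilt*np.array([np.cos(t),np.sin(t),0])).as_matrix()@R
    return R
def st():
    p,R,o=pose(); g=p+R[:,0]*.159
    print('t %.2f gp'%o['clock'],(g*1000).round(1),'jaw %.2f'%np.degrees(np.arctan2(R[1,1],R[0,1])),'xax',R[:,0].round(3),'F',o['force'].round(2),'op %.4f'%o['opening'],'j',o['joint_pos'].round(0))
def plan(vias,hand,step=.055,ang=9.5):
    """vias: list of (gp xyz, jaw, tilt)"""
    p,R,o=pose(); rows=[]
    for g,a,t in vias:
        R2=Rt(a,t); alt=R2@np.diag([1,-1,-1.])
        p2=np.array(g)-R2[:,0]*.159
        rv=Ro.from_matrix(R.T@R2).as_rotvec(degrees=True); n=max(1,int(np.ceil(np.linalg.norm(p2-p)/step)),int(np.ceil(np.linalg.norm(rv)/ang)))
        q=R
        d=(p2-p)/n
        for i in range(n):
            x=q.T@d; rows.append([round(float(v),4)+0. for v in x]+[round(float(v),2)+0. for v in rv/n]+[hand])
            q=q@Ro.from_rotvec(rv/n,degrees=True).as_matrix()
        p,R=p2,R2
    print(len(rows)); print(','.join(','.join('%g'%v for v in r) for r in rows))
TH=np.radians(TA); T0=np.array([.6481,0,0])  # centreline point, fixed below
def tray(x,y=0.,z=0.):
    d=np.array([np.cos(TH),np.sin(TH),0]); n=np.array([-d[1],d[0],0]); return ORG+x*d+y*n+np.array([0,0,z])
ORG=np.array([.6481-.0133*np.cos(TH)/np.sin(TH),-.0133,0])
E
python3 - <<'E'
from h import *
st(); print(ORG,tray(.15),tray(.02))
plan([((.645,.012,.20),-3.53,0)],.0876)
plan([((.645,.012,.20),176.47,0)],.0876)
E
```

```text
t 0.30 gp [245.8 628.5 245.3] jaw -111.36 xax [-0.    -0.001 -1.   ] F [-0.23 -0.62 -0.04] op 0.0874 j [ 85.  21.   1.  -0. -70. -17.]
[ 0.64727955 -0.0133      0.        ] [0.65651522 0.1364154  0.        ] [0.64851097 0.00666205 0.        ]
14
0.0033,0.0306,-0.0426,-7.7,0,0,0.0876,0.0033,0.0361,-0.0381,-7.7,0,0,0.0876,0.0033,0.0408,-0.0329,-7.7,0,0,0.0876,0.0033,0.0449,-0.0272,-7.7,0,0,0.0876,0.0033,0.0481,-0.0209,-7.7,0,0,0.0876,0.0033,0.0505,-0.0143,-7.7,0,0,0.0876,0.0033,0.0519,-0.0074,-7.7,0,0,0.0876,0.0033,0.0525,-0.0003,-7.7,0,0,0.0876,0.0033,0.052,0.0067,-7.7,0,0,0.0876,0.0033,0.0507,0.0136,-7.7,0,0,0.0876,0.0032,0.0484,0.0203,-7.7,0,0,0.0876,0.0032,0.0452,0.0266,-7.7,0,0,0.0876,0.0032,0.0413,0.0324,-7.7,0,0,0.0876,0.0032,0.0365,0.0376,-7.7,0,0,0.0876
14
0.0033,0.0306,-0.0426,5.15,0,0,0.0876,0.0033,0.0267,-0.0452,5.15,0,0,0.0876,0.0033,0.0225,-0.0474,5.15,0,0,0.0876,0.0033,0.0182,-0.0492,5.15,0,0,0.0876,0.0033,0.0137,-0.0507,5.15,0,0,0.0876,0.0032,0.0091,-0.0517,5.15,0,0,0.0876,0.0032,0.0044,-0.0523,5.15,0,0,0.0876,0.0032,-0.0003,-0.0525,5.15,0,0,0.0876,0.0032,-0.005,-0.0522,5.15,0,0,0.0876,0.0032,-0.0097,-0.0516,5.15,0,0,0.0876,0.0032,-0.0143,-0.0505,5.15,0,0,0.0876,0.0032,-0.0188,-0.049,5.15,0,0,0.0876,0.0032,-0.0231,-0.0471,5.15,0,0,0.0876,0.0032,-0.0273,-0.0448,5.15,0,0,0.0876
```

```bash
python3 -m inch '[0.0033,0.0306,-0.0426,5.15,0,0,0.0876,0.0033,0.0267,-0.0452,5.15,0,0,0.0876,0.0033,0.0225,-0.0474,5.15,0,0,0.0876,0.0033,0.0182,-0.0492,5.15,0,0,0.0876,0.0033,0.0137,-0.0507,5.15,0,0,0.0876,0.0032,0.0091,-0.0517,5.15,0,0,0.0876,0.0032,0.0044,-0.0523,5.15,0,0,0.0876,0.0032,-0.0003,-0.0525,5.15,0,0,0.0876,0.0032,-0.005,-0.0522,5.15,0,0,0.0876,0.0032,-0.0097,-0.0516,5.15,0,0,0.0876,0.0032,-0.0143,-0.0505,5.15,0,0,0.0876,0.0032,-0.0188,-0.049,5.15,0,0,0.0876,0.0032,-0.0231,-0.0471,5.15,0,0,0.0876,0.0032,-0.0273,-0.0448,5.15,0,0,0.0876]'; python3 - <<'E'
from h import *
st()
s=cam('wrist'); save('w1.png',s['img'])
E
```

```text
clock: 2.05
tool_pos: [0.6446, -0.0112, 0.3591]
orientation: [-58.0, 89.7, 26.6]
force: [-0.1, 0.6, 1.2]
opening: 0.0875
t 2.05 gp [645.3 -10.8 200.1] jaw 174.61 xax [ 0.004  0.002 -1.   ] F [-0.12  0.58  1.21] op 0.0875 j [ 16.  19.  -7.  -0. -63. -22.]
```

View pics/w1.png

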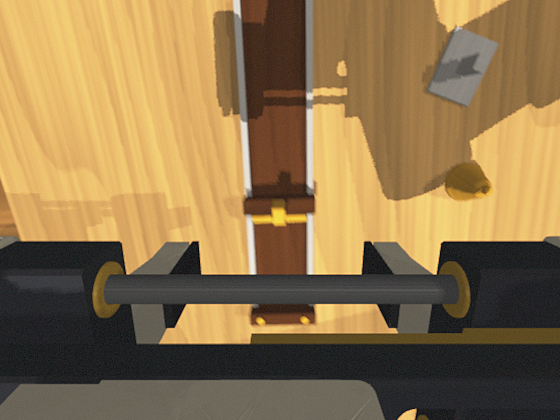

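```bash
python3 -m inch '[0,0,0,0,0,0,0.0876,0,0,0,0,0,0,0.0876]'; python3 - <<'E'
from h import *
st()
s=cam('wrist')
hsv=cv2.cvtColor(s['img'],cv2.COLOR_BGR2HSV)
# rails and tray: scan rows across at several image rows: sat
for v in (60,120,160,180,230,265):
    print(v,[(u,int(hsv[v,u,1]),int(hsv[v,u,2])) for u in range(230,325,2)])
E
```

```text
clock: 2.35
tool_pos: [0.6469, -0.017, 0.3573]
orientation: [-81.6, 89.9, 2.5]
force: [-0.3, 0.0, 0.3]
opening: 0.0875
t 2.35 gp [647.3 -17.  198.3] jaw 174.08 xax [ 0.002  0.    -1.   ] F [-0.3   0.01  0.27] op 0.0875 j [ 16.  20.  -7.   0. -63. -22.]
60 [(230, 139, 138), (232, 132, 112), (234, 139, 117), (236, 137, 110), (238, 37, 132), (240, 13, 138), (242, 13, 140), (244, 23, 123), (246, 212, 59), (248, 152, 67), (250, 120, 68), (252, 183, 60), (254, 127, 70), (256, 165, 71), (258, 143, 68), (260, 171, 67), (262, 144, 71), (264, 145, 67), (266, 152, 69), (268, 161, 68), (270, 137, 65), (272, 122, 69), (274, 133, 69), (276, 122, 71), (278, 143, 68), (280, 137, 69), (282, 154, 68), (284, 160, 70), (286, 129, 71), (288, 147, 71), (290, 171, 70), (292, 169, 68), (294, 142, 72), (296, 156, 62), (298, 138, 70), (300, 136, 71), (302, 163, 61), (304, 132, 58), (306, 181, 48), (308, 20, 128), (310, 18, 140), (312, 17, 139), (314, 59, 143), (316, 146, 148), (318, 131, 146), (320, 135, 153), (322, 132, 160), (324, 139, 154)]
120 [(230, 132, 237), (232, 136, 237), (234, 141, 220), (236, 142,
[... 3278 characters left out ...]
 135, 233), (244, 129, 240), (246, 128, 243), (248, 138, 227), (250, 144, 216), (252, 127, 223), (254, 7, 239), (256, 12, 238), (258, 23, 199), (260, 187, 120), (262, 173, 125), (264, 171, 122), (266, 169, 116), (268, 167, 116), (270, 153, 120), (272, 170, 117), (274, 161, 117), (276, 157, 115), (278, 161, 122), (280, 145, 121), (282, 166, 118), (284, 158, 116), (286, 159, 120), (288, 171, 118), (290, 157, 125), (292, 162, 124), (294, 163, 117), (296, 155, 123), (298, 169, 119), (300, 151, 110), (302, 169, 113), (304, 164, 120), (306, 171, 118), (308, 179, 100), (310, 200, 93), (312, 19, 229), (314, 15, 233), (316, 22, 229), (318, 151, 233), (320, 124, 245), (322, 126, 244), (324, 131, 243)]
```

```bash
python3 - <<'E'
from h import *
s=cam('wrist')
hsv=cv2.cvtColor(s['img'],cv2.COLOR_BGR2HSV)
L=[];Rr=[]
for v in list(range(5,190,3))+list(range(235,268,3)):
    g=[u for u in range(225,330) if hsv[v,u,1]<60 and hsv[v,u,2]>100]
    if not g: continue
    l=[u for u in g if u<270]; r=[u for u in g if u>290]
    if 2<len(l)<9: L.append((np.mean(l),v))
    if 2<len(r)<9: Rr.append((np.mean(r),v))
for X in (L,Rr):
    X=np.array(X); w=onz(s,X[:,0],X[:,1],.010)[:,:2]*1000
    f=cv2.fitLine(w.astype(np.float32),cv2.DIST_HUBER,0,.01,.01).ravel(); f[:2]*=np.sign(f[1])
    print(len(X),'ang',np.degrees(np.arctan2(f[1],f[0])),'x@y=0',f[2]-f[3]*f[0]/f[1], w[:,1].min(),w[:,1].max())
# brass edge rows along cols
P=pts(s)
for u in (262,272,300):
    col=[(v,int(hsv[v,u,1]),int(hsv[v,u,2]),P[v,u,1].round(3),P[v,u,2].round(3)) for v in range(205,242,1) ]
    br=[c for c in col if c[2]>170 and c[1]>150]; print(u,br[:1],br[-1:])
    if br: print(onz(s,np.array(float(u)),np.array(br[0][0]-.5),.028),onz(s,np.array(float(u)),np.array(br[-1][0]+.5),.006))
yel=(hsv[...,1]>150)&(hsv[...,2]>170)&(hsv[...,0]>15)&(hsv[...,0]<35)
save('w2.png',s['img'][170:350,200:360],4)
E
```

```text
73 ang 86.515976 x@y=0 680.48456 -189.18890197348338 68.62843269223693
73 ang 86.46546 x@y=0 615.0083 -182.32988377408515 75.30291948460052
262 [(225, 193, 247, np.float64(0.015), np.float64(0.03))] [(230, 181, 211, np.float64(0.03), np.float64(0.003))]
[0.66994394 0.01536027 0.028     ] [0.67299766 0.02981718 0.006     ]
272 [(224, 196, 234, np.float64(0.016), np.float64(0.027))] [(230, 188, 179, np.float64(0.031), np.float64(0.003))]
[0.65963099 0.01533537 0.028     ] [0.66201971 0.0309486  0.006     ]
300 [(223, 198, 249, np.float64(0.018), np.float64(0.028))] [(229, 192, 171, np.float64(0.033), np.float64(0.005))]
[0.63103085 0.01719845 0.028     ] [0.63118792 0.03294793 0.006     ]
```

View pics/w2.png

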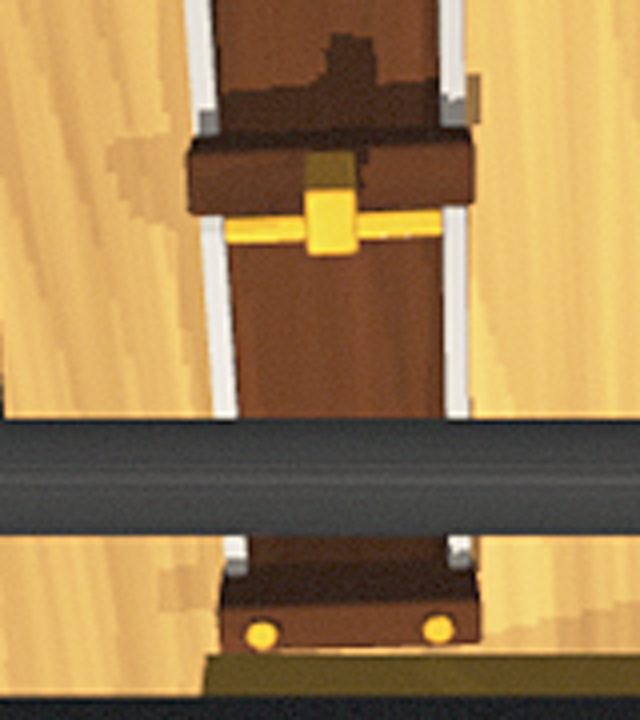

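```bash
sed -i 's/^TA=.*/TA=86.49/; s/\.6481/.6479/g' h.py; python3 - <<'E'
from h import *
s=cam('wrist')
for u,v,z in [(288,320.7,.026),(288,313,.004),(282.7,208,.060),(282.7,217.5,.060),(270,206.0,.028),(270,223.5,.028)]: print(u,v,z,onz(s,np.array(u),np.array(v),z).round(4))
print(tray(.15))
E
```

```text
288 320.7 0.026 [0.6547 0.1338 0.026 ]
288 313 0.004 [0.6548 0.1389 0.004 ]
282.7 208 0.06 [ 0.6463 -0.0089  0.06  ]
282.7 217.5 0.06 [6.472e-01 1.000e-04 6.000e-02]
270 206.0 0.028 [ 0.6597 -0.0029  0.028 ]
270 223.5 0.028 [0.6617 0.0156 0.028 ]
[0.65626762 0.13641862 0.        ]
```

```bash
python3 - <<'E'
from h import *
s=cam('wrist')
for u,v,z in [(282.7,217.5,.060),(282.7,233.7,.060),(270,230.5,.028),(300,229.5,.028)]: print(u,v,z,onz(s,np.array(u),np.array(v),z).round(4))
g=tray(0.0); d=tray(1)-g
# fin target : y centre
print(tray(.0242))
plan([(tuple(tray(.0245,0,.12)),176.49,0)],.06,step=.02)
E
```

```text
282.7 217.5 0.06 [6.473e-01 4.000e-04 6.000e-02]
282.7 233.7 0.06 [0.6489 0.0161 0.06  ]
270 230.5 0.028 [0.6627 0.0235 0.028 ]
300 229.5 0.028 [0.6318 0.0255 0.028 ]
[0.6485658 0.0108546 0.       ]
5
0.0158,0.0002,0.0054,-0.47,0.01,0.03,0.06,0.0158,0.0002,0.0054,-0.47,0.01,0.03,0.06,0.0158,0.0001,0.0054,-0.47,0.01,0.03,0.06,0.0158,0.0001,0.0055,-0.47,0.01,0.03,0.06,0.0158,0,0.0055,-0.47,0.01,0.03,0.06
```

```bash
python3 -m inch '[0.016,0.0002,0.005,-0.47,0,0,0.05,0.016,0.0002,0.005,-0.47,0,0,0.05,0.016,0,0.005,-0.47,0,0,0.05,0.016,0,0.005,-0.47,0,0,0.05,0.008,0,0.003,-0.3,0,0,0.05,0,0,0,0,0,0,0.05,0,0,0,0,0,0,0.05]'; python3 - <<'E'
from h import *
st(); print(tray(.0223))
plan([(tuple(tray(.0223,0,.05)),176.49,0)],.05,step=.02)
E
```

```text
clock: 3.42
tool_pos: [0.6479, 0.0106, 0.2797]
orientation: [-90.0, 89.9, -3.3]
force: [-0.7, -0.3, 1.1]
opening: 0.05
t 3.42 gp [648.1  10.6 120.7] jaw 176.69 xax [ 0.001 -0.    -1.   ] F [-0.68 -0.26  1.1 ] op 0.0500 j [ 18.  24. -12.   0. -54. -21.]
[0.64844947 0.00895817 0.        ]
4
0.0177,-0.0001,-0.0004,0.05,0,0.02,0.05,0.0177,-0.0001,-0.0004,0.05,0,0.02,0.05,0.0177,-0.0001,-0.0004,0.05,0,0.02,0.05,0.0177,-0.0002,-0.0004,0.05,0,0.02,0.05
```

```bash
python3 -m inch '[0.018,-0.0001,-0.0004,-0.05,0,0,0.05,0.018,-0.0001,-0.0004,-0.05,0,0,0.05,0.018,-0.0001,-0.0004,-0.05,0,0,0.05,0.010,0,0,0,0,0,0.05,0.004,0,0,0,0,0,0.05,0,0,0,0,0,0,0.05]'; python3 - <<'E'
from h import *
st()
E
```

```text
clock: 4.18
tool_pos: [0.6483, 0.0086, 0.2076]
orientation: [-83.9, 89.9, 2.9]
force: [-0.8, -0.8, -0.0]
opening: 0.0497
t 4.17 gp [648.7   8.6  48.6] jaw 176.78 xax [ 0.002  0.    -1.   ] F [-0.8  -0.8  -0.03] op 0.0497 j [ 18.  28. -16.   0. -46. -21.]
```

```bash
python3 -m inch '[0,0,0,0,0,0,0,0,0,0,0,0,0,0,0,0,0,0,0,0,0,0,0,0,0,0,0,0]'; python3 - <<'E'
from h import *
st()
plan([(tuple(tray(-.152,0,.0487)),176.7,0)],0,step=.025)
E
```

```text
clock: 4.68
tool_pos: [0.6489, 0.0088, 0.2094]
orientation: [-78.0, 89.7, 8.8]
force: [0.0, 0.6, 0.2]
opening: 0.0154
t 4.67 gp [649.7   8.9  50.4] jaw 176.80 xax [ 0.005  0.001 -1.   ] F [0.04 0.63 0.17] op 0.0154 j [ 18.  28. -16.   0. -46. -21.]
7
0.0002,0.0002,-0.0249,0.01,0.01,0.04,0,0.0002,0.0002,-0.0249,0.01,0.01,0.04,0,0.0002,0.0002,-0.0249,0.01,0.01,0.04,0,0.0002,0.0002,-0.0249,0.01,0.01,0.04,0,0.0002,0.0002,-0.0249,0.01,0.01,0.04,0,0.0002,0.0002,-0.0249,0.01,0.01,0.04,0,0.0002,0.0002,-0.0249,0.01,0.01,0.04,0
```

```bash
python3 -m inch '[0,0,0,0,0,0,0,0,0,0,0,0,0,0,0,0,-0.01,0,0,0,0,0,0,-0.02,0,0,0,0,0,0.0002,-0.025,0,0,0,0,0,0.0002,-0.025,0,0,0,0,0,0.0002,-0.025,0,0,0,0,0,0.0002,-0.025,0,0,0,0,0,0,-0.015,0,0,0,0,0,0,-0.005,0,0,0,0,0,0,0,0,0,0,0]'; python3 - <<'E'
from h import *
st(); p,R,o=pose(); g=p+R[:,0]*.159; d=(tray(1)-tray(0)); print('trayx',(g-ORG)@d,'trayy',(g-ORG)@np.array([-d[1],d[0],0]))
E
```

```text
clock: 6.05
tool_pos: [0.6384, -0.1491, 0.2094]
orientation: [-67.2, 89.7, 19.6]
force: [-0.4, 0.1, 1.6]
opening: 0.0119
t 6.05 gp [ 639.1 -148.8   50.4] jaw 176.71 xax [ 0.005  0.002 -1.   ] F [-0.45  0.14  1.59] op 0.0119 j [  4.  29. -15.  -0. -47.  -7.]
trayx -0.13572033112286372 trayy -0.0003752888146250309
```

Gripped (11.9 mm) and following. Ease back to the end stop, reading the force.

```bash
python3 -m inch '[0,0,-0.006,0,0,0,0,0,0,-0.004,0,0,0,0]'; python3 -m inch '[0,0,-0.003,0,0,0,0]'; python3 -m inch '[0,0,-0.003,0,0,0,0]'; python3 -m inch '[0,0,-0.003,0,0,0,0]'
```

```text
clock: 6.3
tool_pos: [0.6378, -0.1582, 0.2094]
orientation: [-63.7, 89.7, 23.1]
force: [-1.0, 1.9, 2.2]
opening: 0.0119
clock: 6.42
tool_pos: [0.6377, -0.1609, 0.2094]
orientation: [-59.4, 89.7, 27.4]
force: [-2.0, 16.0, 5.0]
opening: 0.0113
clock: 6.55
tool_pos: [0.6376, -0.1616, 0.2094]
orientation: [-40.2, 89.6, 46.6]
force: [-3.3, 25.7, 7.2]
opening: 0.0116
clock: 6.68
tool_pos: [0.6375, -0.162, 0.2094]
orientation: [-30.5, 89.4, 56.4]
force: [-1.8, 18.6, 4.1]
opening: 0.0119
```

```bash
python3 -m inch '[0,0,0.001,0,0,0,0.04,0,0,0,0,0,0,0.04,-0.02,0,0,0,0,0,0.05,-0.04,0,0,0,0,0,0.06,-0.04,0,0,0,0,0,0.06,-0.02,0,0,0,0,0,0.06]'; python3 - <<'E'
from h import *
st()
s=cam('top'); save('t3.png',s['img'][120:320,80:480],2)
for o in leaves(s):
    if 50<o[2]<70 and 38<o[3]<50: print(np.round(o[:5],3),o[5])
E
```

```text
clock: 7.42
tool_pos: [0.637, -0.1632, 0.3302]
orientation: [-18.8, 89.6, 68.1]
force: [0.6, -0.3, -1.2]
opening: 0.0589
t 7.42 gp [ 637.4 -162.2  171.2] jaw 176.88 xax [ 0.003  0.007 -1.   ] F [ 0.59 -0.34 -1.21] op 0.0589 j [  2.  22.  -7.  -0. -61.  -5.]
[ 0.462 -0.341 59.462 43.821 76.477] [394. 241.]
[ 0.46  -0.109 60.127 43.264 65.802] [311. 241.]
[ 0.46   0.318 60.837 42.815 64.419] [158. 239.]
[  0.613  -0.318  58.009  43.399 -89.297] [385. 187.]
[ 0.617  0.302 60.957 43.728 77.026] [166. 183.]
```

View pics/t3.png

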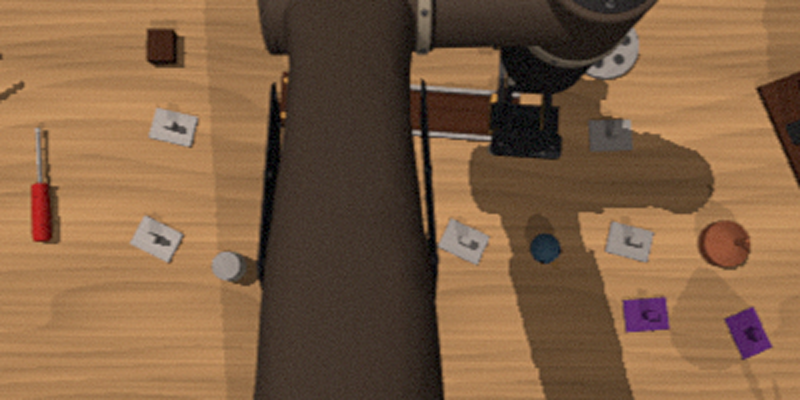

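```bash
cat >> h.py <<'E'
def taper(g,a,t,hand,V=.045,slow=.02):
    """one smooth leg: rows of growing then shrinking size, settle rows"""
    p,R,o=pose(); R2=Rt(a,t); p2=np.array(g)-R2[:,0]*.159
    rv=Ro.from_matrix(R.T@R2).as_rotvec(degrees=True); D=np.linalg.norm(p2-p); A=np.linalg.norm(rv)
    n=max(int(np.ceil(D/V)),int(np.ceil(A/9.)),1)
    w=np.ones(n); w=np.r_[w[:-1],.6,.3,.1] if n>1 else np.array([.5,.35,.15])
    w/=w.sum(); q=R; rows=[]
    for k in w:
        x=q.T@((p2-p)*k); r=rv*k
        rows.append([round(float(v),4)+0. for v in x]+[round(float(v),1)+0. for v in r]+[hand]); q=q@Ro.from_rotvec(r,degrees=True).as_matrix()
    print(len(rows)); print(','.join(','.join('%g'%v for v in r) for r in rows))
E
python3 - <<'E'
from h import *
taper((.6135,-.318,.09),181.5,0,.05)
E
```

```text
6
0.0206,0.004,-0.039,-1.1,0.1,0.1,0.05,0.0207,0.0048,-0.0389,-1.1,0.1,0.1,0.05,0.0208,0.0055,-0.0388,-1.1,0.1,0.1,0.05,0.0125,0.0038,-0.0232,-0.7,0.1,0,0.05,0.0063,0.002,-0.0116,-0.3,0,0,0.05,0.0021,0.0007,-0.0038,-0.1,0,0,0.05
```

```bash
python3 -m inch '[0.021,0.004,-0.039,-1.1,0.1,0.1,0.05,0.021,0.005,-0.039,-1.1,0.1,0.1,0.05,0.021,0.0055,-0.039,-1.1,0.1,0.1,0.05,0.0125,0.004,-0.023,-0.7,0,0,0.05,0.006,0.002,-0.011,-0.3,0,0,0.05,0.002,0.0007,-0.003,-0.1,0,0,0.05,0,0,0,0,0,0,0.05]'; python3 - <<'E'
from h import *
st()
s=cam('wrist'); save('w3.png',s['img'])
s=cam('top')
for o in leaves(s):
    if 50<o[2]<70 and 38<o[3]<50: print(np.round(o[:5],3),o[5])
E
```

```text
clock: 8.35
tool_pos: [0.613, -0.3224, 0.247]
orientation: [-105.1, 89.7, -13.6]
force: [-0.5, 0.0, 0.9]
opening: 0.05
t 8.35 gp [ 613.7 -322.6   88. ] jaw -178.53 xax [ 0.005 -0.001 -1.   ] F [-0.49  0.    0.89] op 0.0500 j [-12.  29.  -8.   0. -53.  13.]
[ 0.462 -0.341 58.752 43.169 76.514] [394. 240.]
[ 0.46   0.318 60.573 42.815 64.419] [158. 239.]
[ 0.617  0.302 60.687 43.371 78.023] [166. 183.]
```

View pics/w3.png

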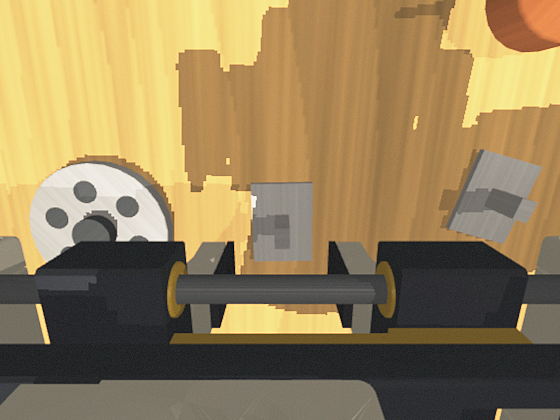

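```bash
cat >> h.py <<'E'
def wl(s,z=.005):
    for o in leaves(s,z):
        if 45<o[2]<75 and 35<o[3]<55: print('leaf',np.round(o[:5],4),'px',o[5])
E
python3 - <<'E'
from h import *
s=cam('wrist'); wl(s)
for u,v in [(251,184),(311,183),(311,261),(251,260)]: print(onz(s,np.array(float(u)),np.array(float(v)),.005).round(4))
E
```

```text
leaf [  0.6132  -0.3205  60.5004  43.7593 -87.6662] px [282. 220.]
[ 0.6361 -0.3484  0.005 ]
[ 0.5935 -0.3502  0.005 ]
[ 0.5904 -0.2898  0.005 ]
[ 0.6361 -0.2894  0.005 ]
```

```bash
python3 - <<'E'
from h import *
taper((.6133,-.3198,.0275),182.2,0,.05,V=.02)
E
```

```text
6
0.0153,0.0001,0.0006,-0.2,0,0.1,0.05,0.0153,0,0.0006,-0.2,0,0.1,0.05,0.0153,0,0.0006,-0.2,0,0.1,0.05,0.0092,0,0.0003,-0.1,0,0,0.05,0.0046,0,0.0002,-0.1,0,0,0.05,0.0015,0,0.0001,0,0,0,0.05
```

```bash
python3 -m inch '[0.015,0.0001,0.0007,-0.2,0,0.1,0.05,0.015,0,0.0007,-0.2,0,0.1,0.05,0.015,0,0.0006,-0.2,0,0.1,0.05,0.008,0,0.0004,-0.1,0,0,0.05,0.004,0,0.0002,-0.1,0,0,0.05,0.001,0,0,0,0,0,0.05,0,0,0,0,0,0,0.05]'; python3 - <<'E'
from h import *
st()
E
```

```text
clock: 9.38
tool_pos: [0.6137, -0.3178, 0.1852]
orientation: [156.5, 89.9, -111.0]
force: [0.8, -0.4, -0.5]
opening: 0.0499
t 9.38 gp [ 613.6 -318.1   26.2] jaw -177.52 xax [-0.001 -0.001 -1.   ] F [ 0.82 -0.45 -0.46] op 0.0499 j [-11.  33. -11.   0. -47.  14.]
```

```bash
python3 -m inch '[0,0,0,0,0,0,0,0,0,0,0,0,0,0,0,0,0,0,0,0,0,0,0,0,0,0,0,0,0,0,0,0,0,0,0,0,0,0,0,0,0,0,-0.005,0,0,0,0,0,0,-0.015,0,0,0,0,0,0,-0.025,0,0,0,0,0,0,-0.02,0,0,0,0,0,0,-0.005,0,0,0,0,0,0]'; python3 - <<'E'
from h import *
st()
s=cam('wrist'); save('w4.png',s['img'])
E
```

```text
clock: 10.75
tool_pos: [0.6138, -0.3179, 0.2609]
orientation: [-148.8, 89.9, -56.3]
force: [0.2, -0.2, -2.1]
opening: 0.0094
t 10.75 gp [ 614.  -318.2  101.9] jaw -177.53 xax [ 0.001 -0.002 -1.   ] F [ 0.23 -0.15 -2.13] op 0.0094 j [-11.  28.  -7.   0. -55.  14.]
```

View pics/w4.png

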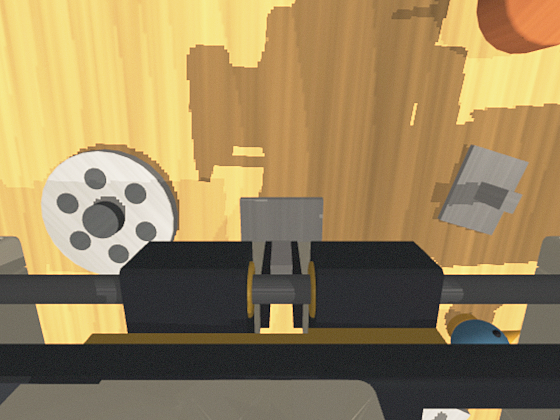

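```bash
cat >> h.py <<'E'
def inhand(s,zg):
    """visible rear top edge of held leaf -> tool-z of edge; offset of leaf centre along tool z rel. to gp (m). zg: gp height over leaf underside"""
    H=s['hand_eye']; K=s['K']
    g=cv2.cvtColor(s['img'],cv2.COLOR_BGR2GRAY).astype(float); hsv=cv2.cvtColor(s['img'],cv2.COLOR_BGR2HSV)
    low=(hsv[...,1]<60); es=[]
    for u in list(range(248,268,2))+list(range(298,318,2)):
        col=low[140:240,u]; 
        # start of lowest continuous low-sat run ending at v=238
        v=235
        while v>140 and low[v,u]: v-=1
        es.append((u,v+.5))
    es=np.array(es)
    d=np.stack([(es[:,0]-K[0,2])/K[0,0],-(es[:,1]-K[1,2])/K[1,1],-np.ones(len(es))],-1)@H[:3,:3].T; o=H[:3,3]
    x=.159+zg-.005; P=o+d*((x-o[0])/d[:,0])[:,None]
    f=np.polyfit(P[:,1],P[:,2],1)
    print('edge v',es[:,1].min(),es[:,1].max(),'tool z med',np.median(P[:,2]).round(4),'slope deg',np.degrees(np.arctan(f[0])).round(2),'leaf centre offset along tool z',(np.median(P[:,2])+.030).round(4))
E
python3 - <<'E'
from h import *
s=cam('wrist'); inhand(s,.0262)
E
```

```text
edge v 196.5 197.5 tool z med -0.0327 slope deg -0.41 leaf centre offset along tool z -0.0027
```

```bash
python3 - <<'E'
from h import *
print(tray(.118)); taper(tuple(tray(.116,0,.10)),176.49,0,0,V=.05)
E
```

```text
[0.65430849 0.10447865 0.        ]
11
0,-0.0065,0.0465,0.7,0,0,0,0,-0.006,0.0465,0.7,0,0,0,0,-0.0054,0.0466,0.7,0,0,0,0,-0.0049,0.0467,0.7,0,0,0,0,-0.0044,0.0467,0.7,0,0,0,0,-0.0038,0.0468,0.7,0,0,0,0.0001,-0.0033,0.0468,0.7,0,0,0,0.0001,-0.0027,0.0468,0.7,0,0,0,0,-0.0013,0.0281,0.4,0,0,0,0,-0.0006,0.0141,0.2,0,0,0,0,-0.0002,0.0047,0.1,0,0,0
```

```bash
python3 -m inch '[0,-0.0065,0.046,0.7,0,0,0,0,-0.006,0.046,0.7,0,0,0,0,-0.0055,0.046,0.7,0,0,0,0,-0.005,0.046,0.7,0,0,0,0,-0.0045,0.046,0.7,0,0,0,0,-0.004,0.046,0.7,0,0,0,0,-0.0035,0.046,0.7,0,0,0,0,-0.003,0.046,0.7,0,0,0,0,-0.001,0.025,0.4,0,0,0,0,-0.0005,0.012,0.2,0,0,0,0,0,0.003,0,0,0,0,0,0,0,0,0,0,0,0,0,0,0,0,0,0]'; python3 - <<'E'
from h import *
st(); taper(tuple(tray(.117,0,.034)),176.49,0,0,V=.02)
E
```

```text
clock: 12.48
tool_pos: [0.6539, 0.0998, 0.2477]
orientation: [106.2, 89.1, -168.0]
force: [0.0, 0.1, -0.7]
opening: 0.0096
t 12.47 gp [651.3  99.3  88.7] jaw 175.77 xax [-0.016 -0.003 -1.   ] F [ 0.04  0.11 -0.67] op 0.0096 j [ 25.  27. -11.  -0. -53. -30.]
5
0.0182,-0.0003,0.0013,-0.2,-0.1,-0.3,0,0.0182,-0.0002,0.0013,-0.2,-0.1,-0.3,0,0.0109,-0.0001,0.0008,-0.1,-0.1,-0.2,0,0.0055,0,0.0004,-0.1,0,-0.1,0,0.0018,0,0.0001,0,0,0,0
```

```bash
python3 -m inch '[0.016,-0.0003,0.0014,-0.2,-0.1,-0.3,0,0.016,-0.0002,0.0014,-0.2,-0.1,-0.3,0,0.01,-0.0001,0.0008,-0.1,-0.1,-0.2,0,0.005,0,0.0004,-0.1,0,-0.1,0,0.002,0,0.0001,0,0,0,0,0,0,0,0,0,0,0]'; python3 - <<'E'
from h import *
st(); taper(tuple(tray(.117,0,.0305)),176.49,0,0,V=.02); s=cam('wrist'); inhand(s,.0262)
E
```

```text
clock: 13.22
tool_pos: [0.655, 0.1001, 0.1989]
orientation: [-58.4, 89.8, 27.7]
force: [-0.5, -0.7, -0.9]
opening: 0.01
t 13.22 gp [655.4 100.4  39.9] jaw 176.15 xax [ 0.003  0.001 -1.   ] F [-0.51 -0.71 -0.91] op 0.0100 j [ 26.  30. -14.  -0. -46. -29.]
3
0.0047,0.0005,0.0016,-0.2,0,0.1,0,0.0033,0.0003,0.0011,-0.1,0,0.1,0,0.0014,0.0001,0.0005,-0.1,0,0,0
edge v 196.5 196.5 tool z med -0.0333 slope deg 0.04 leaf centre offset along tool z -0.0033
```

```bash
python3 -m inch '[0.004,0.0005,0.0016,-0.2,0,0.1,0,0.003,0.0003,0.0011,-0.1,0,0,0,0.001,0.0001,0.0004,0,0,0,0,0,0,0,0,0,0,0]'; python3 -m inch '[0.0015,0,0,0,0,0,0]'; python3 -c 'from h import *;st()'
```

```text
clock: 13.78
tool_pos: [0.6545, 0.1039, 0.1912]
orientation: [-42.9, 89.8, 43.6]
force: [-0.4, -0.6, -0.7]
opening: 0.0098
clock: 13.9
tool_pos: [0.6546, 0.1041, 0.1906]
orientation: [-49.8, 89.8, 36.7]
force: [-5.7, 1.2, 14.4]
opening: 0.0099
t 13.90 gp [655.  104.4  31.6] jaw 176.52 xax [ 0.003  0.002 -1.   ] F [-5.68  1.24 14.39] op 0.0099 j [ 26.  30. -14.  -0. -45. -29.]
```

```bash
python3 -m inch '[-0.0012,0,0.002,0,0,0,0]'; python3 -m inch '[0,0,0.002,0,0,0,0]';python3 -m inch '[0,0,0.0015,0,0,0,0]'; python3 -c 'from h import *;st()'
```

```text
clock: 14.02
tool_pos: [0.6545, 0.1052, 0.1917]
orientation: [-66.6, 89.9, 19.9]
force: [1.9, -9.9, -4.9]
opening: 0.0099
clock: 14.15
tool_pos: [0.6546, 0.1057, 0.1917]
orientation: [-163.6, 89.9, -77.0]
force: [3.2, -12.2, 0.5]
opening: 0.0096
clock: 14.28
tool_pos: [0.6548, 0.1058, 0.1918]
orientation: [-179.8, 89.8, -93.3]
force: [0.7, -5.2, -0.8]
opening: 0.0099
t 14.28 gp [654.7 105.2  32.8] jaw 176.49 xax [-0.    -0.004 -1.   ] F [ 0.67 -5.23 -0.81] op 0.0099 j [ 26.  30. -14.   0. -45. -30.]
```

```bash
python3 -m inch '[0.0008,0,-0.0003,0,0,0,0]'; python3 -m inch '[0.0006,0,0,0,0,0,0]'; python3 -c 'from h import *;st()'
```

```text
clock: 14.4
tool_pos: [0.6548, 0.1053, 0.1909]
orientation: [-177.3, 89.8, -90.8]
force: [0.7, -0.2, -1.6]
opening: 0.01
clock: 14.52
tool_pos: [0.6548, 0.1052, 0.1907]
orientation: [-178.4, 89.8, -91.9]
force: [-3.5, -0.9, 7.1]
opening: 0.01
t 14.53 gp [654.8 104.6  31.7] jaw 176.47 xax [-0.    -0.004 -1.   ] F [-3.47 -0.92  7.14] op 0.0100 j [ 26.  31. -14.   0. -45. -30.]
```

Seated on the floor by the stop. Release and lift.

```bash
python3 -m inch '[0,0,0,0,0,0,0.03,0,0,0,0,0,0,0.05,0,0,0,0,0,0,0.05,-0.015,0,0,0,0,0,0.05,-0.03,0,0,0,0,0,0.05,-0.05,0,-0.01,0,0,0,0.05,-0.04,0,-0.02,0,0,0,0.05,-0.01,0,-0.02,0,0,0,0.05,0,0,0,0,0,0,0.05]'; python3 - <<'E'
from h import *
st()
s=cam('wrist'); save('w5.png',s['img']); wl(s,.009)
s=cam('top'); wl(s)
E
```

```text
clock: 15.65
tool_pos: [0.6518, 0.0555, 0.3454]
orientation: [-120.2, 89.7, -33.6]
force: [0.6, 0.3, -1.0]
opening: 0.0497
t 15.65 gp [652.5  55.1 186.4] jaw 176.59 xax [ 0.004 -0.003 -1.   ] F [ 0.63  0.29 -0.98] op 0.0497 j [ 22.  21.  -7.   0. -62. -26.]
leaf [ 0.6539  0.102  61.919  44.7342 86.6695] px [283. 234.]
leaf [ 0.462  -0.3411 59.7972 43.5023 75.61  ] px [394. 240.]
leaf [ 0.4599 -0.1089 60.233  43.6186 66.1352] px [311. 240.]
leaf [ 0.6167  0.299  53.9145 43.5195 78.5426] px [170. 182.]
```

View pics/w5.png

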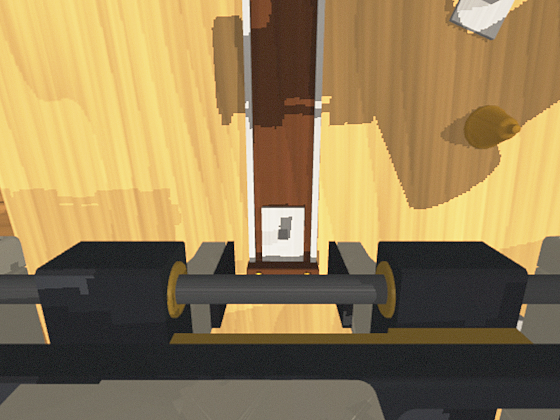

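```bash
python3 - <<'E'
from h import *
taper((.460,-.107,.095),156,0,.05,V=.05)
E
```

```text
8
0.015,0.0304,-0.029,3.4,0,0,0.05,0.015,0.0286,-0.0308,3.4,0,0,0.05,0.015,0.0266,-0.0325,3.4,0,0,0.05,0.015,0.0246,-0.034,3.4,0,0,0.05,0.015,0.0225,-0.0354,3.4,0,0,0.05,0.009,0.0122,-0.022,2.1,0,0,0.05,0.0045,0.0057,-0.0112,1,0,0,0.05,0.0015,0.0018,-0.0038,0.3,0,0,0.05
```

```bash
python3 -m inch '[0.015,0.03,-0.029,3.4,0,0,0.05,0.015,0.0285,-0.031,3.4,0,0,0.05,0.015,0.0265,-0.0325,3.4,0,0,0.05,0.015,0.0245,-0.034,3.4,0,0,0.05,0.015,0.0225,-0.035,3.4,0,0,0.05,0.008,0.011,-0.02,2.1,0,0,0.05,0.004,0.005,-0.01,1,0,0,0.05,0,0,0,0,0,0,0.05,0,0,0,0,0,0,0.05]'; python3 - <<'E'
from h import *
st()
s=cam('wrist'); save('w6.png',s['img']); wl(s,.005)
E
```

```text
clock: 16.88
tool_pos: [0.4602, -0.102, 0.2469]
orientation: [140.8, 89.3, -153.0]
force: [0.5, -0.2, -0.2]
opening: 0.0498
t 16.88 gp [ 458.3 -102.9   87.9] jaw 156.20 xax [-0.012 -0.006 -1.   ] F [ 0.45 -0.19 -0.24] op 0.0498 j [ 12.  11. -36.   0. -43. -36.]
leaf [ 0.4593 -0.1106 60.6044 44.2919 65.4139] px [274. 211.]
```

```bash
python3 - <<'E'
from h import *
taper((.4602,-.1086,.0285),155.6,0,.05,V=.02)
E
```

```text
5
0.0198,-0.0011,-0.0018,0.2,-0.2,-0.2,0.05,0.0198,-0.001,-0.0019,0.2,-0.2,-0.2,0.05,0.0119,-0.0006,-0.0012,0.1,-0.1,-0.1,0.05,0.0059,-0.0003,-0.0006,0.1,-0.1,0,0.05,0.002,-0.0001,-0.0002,0,0,0,0.05
```

```bash
python3 -m inch '[0.019,-0.001,-0.0018,0.2,-0.2,-0.2,0.05,0.019,-0.001,-0.0018,0.2,-0.2,-0.2,0.05,0.011,-0.0006,-0.0012,0.1,-0.1,-0.1,0.05,0.006,-0.0003,-0.0006,0,0,0,0.05,0.002,0,0,0,0,0,0.05,0,0,0,0,0,0,0.05]'; python3 - <<'E'
from h import *
st()
E
```

```text
clock: 17.68
tool_pos: [0.4644, -0.1062, 0.1899]
orientation: [-77.1, 89.7, -11.2]
force: [0.3, -0.0, -0.0]
opening: 0.05
t 17.68 gp [ 465.2 -106.4   30.9] jaw 155.95 xax [ 0.005 -0.001 -1.   ] F [ 0.29 -0.05 -0.03] op 0.0500 j [ 11.  17. -39.   0. -34. -35.]
```

```bash
python3 -m inch '[0.002,0.0035,-0.004,0,0,0,0.05,0.001,0,0,0,0,0,0.05,0,0,0,0,0,0,0.05]'; python3 - <<'E'
from h import *
st()
E
```

```text
clock: 18.05
tool_pos: [0.4594, -0.1086, 0.1876]
orientation: [-72.4, 89.6, -6.5]
force: [0.4, 1.0, -1.0]
opening: 0.0498
t 18.05 gp [ 460.5 -108.7   28.6] jaw 155.96 xax [ 0.007 -0.001 -1.   ] F [ 0.38  1.01 -1.03] op 0.0498 j [ 11.  17. -40.   0. -33. -35.]
```

```bash
python3 -m inch '[0,0,0,0,0,0,0,0,0,0,0,0,0,0,0,0,0,0,0,0,0,0,0,0,0,0,0,0,0,0,0,0,0,0,0,0,0,0,0,0,0,0,-0.005,0,0,0,0,0,0,-0.015,0,0,0,0,0,0,-0.025,0,0,0,0,0,0,-0.025,0,0,0,0,0,0,-0.01,0,0,0,0,0,0,0,0,0,0,0,0,0]'; python3 - <<'E'
from h import *
st()
s=cam('wrist'); inhand(s,.0286)
print(tray(.079))
s=cam('top'); wl(s)
E
```

```text
clock: 19.55
tool_pos: [0.4581, -0.1086, 0.2699]
orientation: [-74.3, 89.7, -8.3]
force: [0.3, 1.6, -0.7]
opening: 0.0098
t 19.55 gp [ 458.9 -108.7  110.9] jaw 155.93 xax [ 0.005 -0.001 -1.   ] F [ 0.3   1.56 -0.69] op 0.0098 j [ 11.   9. -35.   0. -46. -35.]
edge v 195.5 196.5 tool z med -0.0334 slope deg 0.74 leaf centre offset along tool z -0.0034
[0.6519208  0.06555181 0.        ]
leaf [ 0.0637 -0.0692 49.4914 36.9528 12.8211] px [295. 389.]
leaf [ 0.462  -0.3413 59.3496 43.6767 75.61  ] px [394. 241.]
leaf [ 0.46    0.3182 60.8368 42.8569 64.4186] px [158. 239.]
leaf [ 0.6172  0.3024 60.7938 43.3711 78.0226] px [166. 183.]
```

```bash
cat >> h.py <<'E'
def place(x,z,back=.0,tilt=.13):
    R=Rt(176.49,tilt); return tuple(tray(x,0,z)-R[:,0]*back)
def tx():
    p,R,o=pose(); g=p+R[:,0]*.159; d=(tray(1)-tray(0)); v=R[:,0]
    print('tray x %.1f y %.1f z %.1f'%tuple(1000*np.array([(g-ORG)@d,(g-ORG)@np.array([-d[1],d[0],0]),g[2]])),'lean %.3f side %.3f'%(v@d,v@np.array([-d[1],d[0],0])),'yawerr %.2f'%(np.degrees(np.arctan2(R[1,1],R[0,1]))-176.49),'Ftray',[round(float(f),1) for f in (o['force']@d,o['force']@np.array([-d[1],d[0],0]),o['force'][2])],'op %.4f t %.2f'%(o['opening'],o['clock']))
E
python3 - <<'E'
from h import *
tx(); taper(place(.0746,.038,.06),176.49,.13,0,V=.05)
E
```

```text
tray x -106.9 y 182.6 z 110.0 lean -0.001 side -0.003 yawerr -20.57 Ftray [0.5, 0.5, -1.9] op 0.0094 t 19.65
7
0.0028,-0.0235,0.0415,-4.1,-1.5,0.3,0,0.0038,-0.0264,0.0396,-4.1,-1.5,0.3,0,0.0046,-0.0292,0.0375,-4.1,-1.5,0.3,0,0.0054,-0.0319,0.0352,-4.1,-1.5,0.3,0,0.0037,-0.0206,0.0196,-2.5,-0.9,0.2,0,0.0019,-0.0107,0.0093,-1.2,-0.4,0.1,0,0.0007,-0.0036,0.003,-0.4,-0.1,0,0
```

```bash
python3 -m inch '[0.002,-0.0235,0.0415,-4.1,-1.5,0.3,0,0.003,-0.0265,0.0395,-4.1,-1.5,0.3,0,0.0035,-0.029,0.037,-4.1,-1.5,0.3,0,0.0045,-0.0315,0.035,-4.1,-1.5,0.3,0,0.003,-0.0195,0.018,-2.5,-0.9,0.2,0,0.0015,-0.009,0.008,-1.2,-0.4,0,0,0,-0.001,0.001,-0.3,0,0,0,0,0,0,0,0,0,0,0,0,0,0,0,0,0]'; python3 - <<'E'
from h import *
tx(); s=cam('wrist'); inhand(s,.0286); taper(place(.0746,.040,.0),176.49,.13,0,V=.018)
E
```

```text
clock: 20.78
tool_pos: [0.6437, 0.0303, 0.248]
orientation: [6.4, 82.7, 93.1]
force: [-1.1, 0.4, -1.5]
opening: 0.0097
tray x 63.5 y 8.4 z 90.3 lean 0.127 side 0.015 yawerr 0.28 Ftray [0.3, 1.1, -1.5] op 0.0097 t 20.77
edge v 140.5 195.5 tool z med -0.0332 slope deg -24.83 leaf centre offset along tool z -0.0032
5
0.0171,-0.0023,0.0014,0.1,0,-0.3,0,0.0171,-0.0022,0.0014,0.1,0,-0.3,0,0.0103,-0.0013,0.0008,0,0,-0.2,0,0.0051,-0.0006,0.0004,0,0,-0.1,0,0.0017,-0.0002,0.0001,0,0,0,0
```

```bash
python3 -m inch '[0.01,-0.004,0.0014,0,0,-0.5,0,0.01,-0.0025,0.0014,0,0,-0.3,0,0.005,-0.001,0.0007,0,0,0,0,0,0,0,0,0,0,0]'; python3 - <<'E'
from h import *
tx();taper(place(.0746,.041,.0),176.49,.13,0,V=.018)
E
```

```text
clock: 21.32
tool_pos: [0.6512, 0.0364, 0.2223]
orientation: [-0.4, 82.7, 86.2]
force: [0.3, -0.1, -1.4]
opening: 0.0099
tray x 70.1 y -1.2 z 64.6 lean 0.127 side -0.001 yawerr 0.12 Ftray [-0.0, -0.3, -1.4] op 0.0099 t 21.32
4
0.012,0.0005,0.0005,0.1,-0.1,0,0,0.0072,0.0003,0.0003,0,0,0,0,0.0036,0.0002,0.0002,0,0,0,0,0.0012,0.0001,0,0,0,0,0
```

```bash
python3 -m inch '[0.011,0.0005,0.0005,0.1,-0.1,0,0,0.007,0.0003,0.0003,0,0,0,0,0.003,0.0002,0.0002,0,0,0,0,0.001,0,0,0,0,0,0]'; python3 - <<'E'
from h import *
tx()
E
```

```text
clock: 21.82
tool_pos: [0.6504, 0.0406, 0.1989]
orientation: [-0.2, 82.6, 86.3]
force: [-0.5, 0.4, -2.0]
opening: 0.0098
tray x 74.5 y -0.1 z 41.3 lean 0.129 side -0.000 yawerr 0.02 Ftray [0.3, 0.5, -2.0] op 0.0098 t 21.82
```

Good. Feel down in 1 mm steps.

```bash
python3 -m inch '[0.0015,0,0,0,0,0,0]'; python3 -m inch '[0.001,0,0,0,0,0,0]';  python3 -m inch '[0.001,0,0,0,0,0,0]'; python3 -c 'from h import *;tx()'
```

```text
clock: 21.95
tool_pos: [0.6505, 0.0408, 0.1975]
orientation: [-0.3, 82.6, 86.2]
force: [-0.2, -0.2, -0.1]
opening: 0.0097
clock: 22.08
tool_pos: [0.6506, 0.0409, 0.1967]
orientation: [-0.5, 82.6, 86.0]
force: [0.9, 0.4, -1.9]
opening: 0.0097
clock: 22.2
tool_pos: [0.6507, 0.0411, 0.1958]
orientation: [-0.6, 82.6, 85.9]
force: [-0.1, -0.1, -1.3]
opening: 0.0096
tray x 75.1 y -0.5 z 38.1 lean 0.129 side -0.001 yawerr 0.02 Ftray [-0.1, 0.1, -1.3] op 0.0096 t 22.20
```

```bash
python3 -m inch '[0.001,0.0003,0,0,0,0,0]'; python3 -m inch '[0.0008,0,0,0,0,0,0]';  python3 -c 'from h import *;tx()'
```

```text
clock: 22.32
tool_pos: [0.6504, 0.0412, 0.1949]
orientation: [-0.7, 82.6, 85.8]
force: [0.2, 0.1, -1.4]
opening: 0.01
clock: 22.45
tool_pos: [0.6504, 0.0413, 0.1942]
orientation: [-0.8, 82.6, 85.7]
force: [-2.4, -0.4, 5.2]
opening: 0.0102
tray x 75.3 y -0.3 z 36.5 lean 0.129 side -0.002 yawerr 0.02 Ftray [-0.6, 2.3, 5.2] op 0.0102 t 22.45
```

```bash
python3 -m inch '[0,0,0,0,0,0,0.03,0,0,0,0,0,0,0.05,0,0,0,0,0,0,0.05,-0.015,0,0,0,0,0,0.05,-0.03,0,0,0,0,0,0.05,-0.05,0,0,0,1.5,0,0.05,-0.04,0,-0.01,0,3,0,0.05,-0.01,0,-0.01,0,3,0,0.05,0,0,0,0,0,0,0.05]'; python3 - <<'E'
from h import *
tx()
s=cam('wrist'); save('w7.png',s['img']); wl(s,.009)
s=cam('top'); wl(s)
E
```

```text
clock: 23.58
tool_pos: [0.6481, 0.0028, 0.3476]
orientation: [-122.0, 89.5, -35.5]
force: [0.0, -0.4, -1.6]
opening: 0.05
tray x 15.4 y -1.2 z 188.6 lean -0.005 side -0.007 yawerr -0.00 Ftray [-0.4, -0.1, -1.6] op 0.0500 t 23.57
leaf [6.51300e-01 6.36000e-02 6.25658e+01 4.50894e+01 8.65822e+01] px [283. 246.]
leaf [ 0.0606 -0.0704 47.4012 41.6253 33.4055] px [297. 390.]
leaf [ 0.462  -0.3411 59.7241 43.7096 75.8021] px [394. 241.]
```

View pics/w7.png

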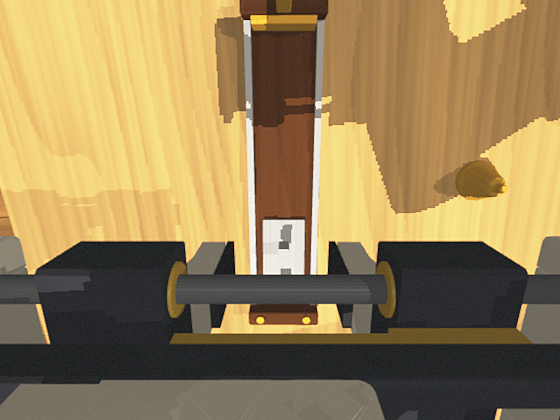

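```bash
python3 - <<'E'
from h import *
taper((.617,.302,.105),168,0,.05,V=.05)
E
```

```text
9
0.0116,0.0071,0.0424,1.2,0,0.1,0.05,0.0116,0.008,0.0422,1.2,0,0.1,0.05,0.0116,0.0089,0.042,1.2,0,0.1,0.05,0.0117,0.0098,0.0418,1.2,0,0.1,0.05,0.0117,0.0106,0.0416,1.2,0,0.1,0.05,0.0117,0.0115,0.0414,1.2,0,0.1,0.05,0.007,0.0074,0.0247,0.7,0,0,0.05,0.0035,0.0039,0.0123,0.4,0,0,0.05,0.0012,0.0013,0.0041,0.1,0,0,0.05
```

```bash
python3 -m inch '[0.0115,0.007,0.042,1.2,0,0.1,0.05,0.0115,0.008,0.042,1.2,0,0.1,0.05,0.0115,0.009,0.042,1.2,0,0.1,0.05,0.0115,0.01,0.042,1.2,0,0.1,0.05,0.0115,0.0105,0.0415,1.2,0,0.1,0.05,0.0115,0.0115,0.0415,1.2,0,0.1,0.05,0.006,0.0065,0.022,0.7,0,0,0.05,0.003,0.003,0.01,0.4,0,0,0.05,0,0,0,0,0,0,0.05,0,0,0,0,0,0,0.05]'; python3 - <<'E'
from h import *
st()
s=cam('wrist'); save('w8.png',s['img']); wl(s,.005)
E
```

```text
clock: 24.92
tool_pos: [0.6161, 0.3012, 0.2571]
orientation: [104.2, 89.0, -178.1]
force: [0.5, 0.1, -0.1]
opening: 0.0501
t 24.93 gp [613.3 301.1  98.1] jaw 167.70 xax [-0.017 -0.001 -1.   ] F [ 0.48  0.08 -0.05] op 0.0501 j [ 42.  28.  -7.  -1. -55. -54.]
leaf [ 0.6167  0.3008 60.0188 44.1394 77.4207] px [274. 215.]
```

```bash
python3 - <<'E'
from h import *
taper((.6172,.3026,.05),167.4,0,.05,V=.02)
E
```

```text
5
0.016,-0.0005,0.0006,0.1,-0.1,-0.3,0.05,0.016,-0.0004,0.0006,0.1,-0.1,-0.3,0.05,0.0096,-0.0002,0.0004,0.1,0,-0.2,0.05,0.0048,-0.0001,0.0002,0,0,-0.1,0.05,0.0016,0,0.0001,0,0,0,0.05
```

```bash
python3 -m inch '[0.015,0.0005,0.0004,0.1,-0.1,-0.3,0.05,0.015,0.0003,0.0004,0.1,-0.1,-0.3,0.05,0.009,0,0,0.1,0,-0.2,0.05,0.005,0,0,0,0,0,0.05,0,0,0,0,0,0,0.05]'; python3 - <<'E'
from h import *
st()
taper((.6172,.3026,.0285),167.4,0,.05,V=.02)
E
```

```text
clock: 25.6
tool_pos: [0.6154, 0.2991, 0.2108]
orientation: [83.4, 89.9, 160.5]
force: [1.1, -0.2, -0.1]
opening: 0.0496
t 25.60 gp [615.1 299.2  51.8] jaw 167.17 xax [-0.002  0.001 -1.   ] F [ 1.11 -0.16 -0.15] op 0.0496 j [ 42.  31. -10.  -0. -49. -55.]
4
0.0116,-0.0005,0.0019,-0.1,0,0,0.05,0.007,-0.0003,0.0012,-0.1,0,0,0.05,0.0035,-0.0002,0.0006,0,0,0,0.05,0.0012,-0.0001,0.0002,0,0,0,0.05
```

```bash
python3 -m inch '[0.0115,-0.0006,0.002,-0.1,0,0,0.05,0.0065,-0.0004,0.0012,-0.1,0,0,0.05,0.0035,-0.0002,0.0006,0,0,0,0.05,0.001,0,0,0,0,0,0.05,0,0,0,0,0,0,0.05]'; python3 - <<'E'
from h import *
st()
E
```

```text
clock: 26.22
tool_pos: [0.6178, 0.3031, 0.1873]
orientation: [41.5, 89.9, 118.9]
force: [0.0, -0.9, -0.4]
opening: 0.0505
t 26.23 gp [617.7 303.3  28.3] jaw 167.40 xax [-0.001  0.001 -1.   ] F [ 0.   -0.87 -0.36] op 0.0505 j [ 42.  33. -11.  -0. -47. -55.]
```

```bash
python3 -m inch '[0,0,0,0,0,0,0,0,0,0,0,0,0,0,0,0,0,0,0,0,0,0,0,0,0,0,0,0,0,0,0,0,0,0,0,0,0,0,0,0,0,0,-0.005,0,0,0,0,0,0,-0.015,0,0,0,0,0,0,-0.025,0,0,0,0,0,0,-0.03,0,0,0,0,0,0,-0.015,0,0,0,0,0,0,0,0,0,0,0,0,0]'; python3 - <<'E'
from h import *
st()
s=cam('wrist'); inhand(s,.0283); save('w9.png',s['img'])
s=cam('top'); wl(s)
taper(place(.036,.038,.07),176.49,.13,0,V=.05)
E
```

```text
clock: 27.72
tool_pos: [0.6178, 0.3029, 0.2837]
orientation: [-1.7, 89.9, 75.7]
force: [0.7, -0.1, -1.0]
opening: 0.0101
t 27.73 gp [617.9 303.3 124.7] jaw 167.40 xax [ 0.001  0.002 -1.   ] F [ 0.69 -0.12 -1.  ] op 0.0101 j [ 42.  27.  -6.  -0. -57. -55.]
edge v 195.5 195.5 tool z med -0.0334 slope deg 0.04 leaf centre offset along tool z -0.0034
leaf [ 0.4618 -0.3409 59.9831 43.1533 75.61  ] px [394. 241.]
leaf [ 0.4595  0.3185 60.8368 41.6309 64.4186] px [158. 239.]
9
0.0023,-0.0139,-0.0422,-1.3,-1.1,0.1,0,0.0015,-0.0129,-0.0426,-1.3,-1.1,0.1,0,0.0007,-0.0119,-0.0429,-1.3,-1.1,0.1,0,-0.0001,-0.011,-0.0431,-1.3,-1.1,0.1,0,-0.0009,-0.01,-0.0434,-1.3,-1.1,0.1,0,-0.0017,-0.009,-0.0436,-1.3,-1.1,0.1,0,-0.0015,-0.0048,-0.0262,-0.8,-0.6,0,0,-0.0009,-0.0022,-0.0131,-0.4,-0.3,0,0,-0.0003,-0.0007,-0.0044,-0.1,-0.1,0,0
```

```bash
python3 -m inch '[0.0015,-0.014,-0.042,-1.3,-1.1,0.1,0,0.001,-0.013,-0.0425,-1.3,-1.1,0.1,0,0,-0.012,-0.043,-1.3,-1.1,0.1,0,-0.0005,-0.011,-0.043,-1.3,-1.1,0.1,0,-0.001,-0.01,-0.043,-1.3,-1.1,0.1,0,-0.0017,-0.009,-0.0435,-1.3,-1.1,0.1,0,-0.0015,-0.0045,-0.0235,-0.8,-0.6,0,0,-0.0009,-0.002,-0.011,-0.4,-0.3,0,0,0,0,-0.001,0,0,0,0,0,0,0,0,0,0,0]'; python3 - <<'E'
from h import *
tx(); taper(place(.0353,.041,.02),176.49,.13,0,V=.018)
E
```

```text
clock: 29.08
tool_pos: [0.6451, -0.0062, 0.2533]
orientation: [8.9, 82.6, 95.5]
force: [0.2, 0.4, -1.3]
opening: 0.0097
tray x 27.3 y 5.6 z 95.7 lean 0.128 side 0.020 yawerr 0.23 Ftray [0.4, -0.2, -1.3] op 0.0097 t 29.07
4
0.0176,-0.0015,0.0003,0,-0.1,-0.6,0,0.0106,-0.0008,0.0002,0,0,-0.3,0,0.0053,-0.0004,0.0001,0,0,-0.2,0,0.0018,-0.0001,0,0,0,-0.1,0
```

```bash
python3 -m inch '[0.014,-0.0022,0.0003,0,-0.1,-0.6,0,0.01,-0.001,0.0002,0,0,-0.3,0,0.005,-0.0006,0.0001,0,0,-0.2,0,0.0018,0,0,0,0,0,0,0,0,0,0,0,0,0]'; python3 - <<'E'
from h import *
tx(); taper(place(.0353,.040,.0),176.49,.13,0,V=.018)
E
```

```text
clock: 29.7
tool_pos: [0.6494, 0.0016, 0.2243]
orientation: [-0.8, 82.6, 86.1]
force: [-1.1, -0.9, 1.4]
opening: 0.0099
tray x 35.4 y -1.6 z 66.6 lean 0.128 side -0.001 yawerr 0.41 Ftray [-1.0, 1.0, 1.4] op 0.0099 t 29.70
4
0.0132,0.0007,-0.0019,0.2,0,0,0,0.0079,0.0004,-0.0011,0.1,0,0,0,0.004,0.0002,-0.0006,0.1,0,0,0,0.0013,0.0001,-0.0002,0,0,0,0
```

```bash
python3 -m inch '[-0.001,0.0005,-0.0035,0.2,0,0,0,0,0.0003,0,0,0,0,0]'; python3 - <<'E'
from h import *
tx(); taper(place(.0353,.040,.0),176.49,.13,0,V=.018)
E
```

```text
clock: 29.95
tool_pos: [0.6485, -0.0017, 0.2252]
orientation: [-0.9, 82.6, 85.8]
force: [-0.9, -0.6, -1.3]
opening: 0.0098
tray x 32.1 y -0.9 z 67.5 lean 0.129 side -0.002 yawerr 0.21 Ftray [-0.7, 0.9, -1.3] op 0.0098 t 29.95
4
0.0138,0.0004,-0.0002,0.1,0,0,0,0.0083,0.0002,-0.0002,0.1,0,0,0,0.0042,0.0001,-0.0001,0,0,0,0,0.0014,0,0,0,0,0,0
```

```bash
python3 -m inch '[0.013,0.0004,-0.0004,0.1,0,0,0,0.008,0.0002,-0.0003,0.1,0,0,0,0.004,0.0001,-0.0001,0,0,0,0,0.001,0,0,0,0,0,0]'; python3 -c 'from h import *;tx()'
```

```text
clock: 30.45
tool_pos: [0.6476, 0.0012, 0.1962]
orientation: [0.0, 82.6, 86.5]
force: [0.2, 0.0, -0.6]
opening: 0.0096
tray x 34.9 y 0.4 z 38.5 lean 0.128 side 0.000 yawerr -0.02 Ftray [0.1, -0.2, -0.6] op 0.0096 t 30.45
```

```bash
python3 -m inch '[0.001,0,0,0,0,0,0]'; python3 -m inch '[0.0009,0,0,0,0,0,0]';  python3 -c 'from h import *;tx()'
```

```text
clock: 30.58
tool_pos: [0.6477, 0.0013, 0.1951]
orientation: [0.0, 82.6, 86.5]
force: [-0.2, -0.3, -1.2]
opening: 0.0096
clock: 30.7
tool_pos: [0.6478, 0.0014, 0.1944]
orientation: [-0.1, 82.6, 86.4]
force: [-2.1, 0.7, 6.3]
opening: 0.0096
tray x 35.2 y 0.2 z 36.8 lean 0.128 side -0.000 yawerr -0.01 Ftray [0.6, 2.1, 6.3] op 0.0096 t 30.70
```

```bash
python3 -m inch '[0,0,0,0,0,0,0.03,0,0,0,0,0,0,0.05,0,0,0,0,0,0,0.05,-0.015,0,0,0,0,0,0.05,-0.03,0,0,0,0,0,0.05,-0.05,0,0,0,1.5,0,0.05,-0.04,0,-0.01,0,3,0,0.05,-0.01,0,-0.01,0,3,0,0.05,0,0,0,0,0,0,0.05]'; python3 - <<'E'
from h import *
tx()
s=cam('wrist'); save('w10.png',s['img'][150:330,200:360],4); wl(s,.009)
s=cam('top'); wl(s); 
E
```

```text
clock: 31.82
tool_pos: [0.6457, -0.0371, 0.3487]
orientation: [-127.8, 89.5, -41.4]
force: [0.1, 0.6, -1.5]
opening: 0.0502
tray x -24.7 y -1.2 z 189.7 lean -0.006 side -0.007 yawerr -0.04 Ftray [0.6, -0.0, -1.5] op 0.0502 t 31.82
leaf [6.48700e-01 2.39000e-02 6.27338e+01 4.53076e+01 8.65452e+01] px [283. 246.]
leaf [ 0.4621 -0.341  59.7098 43.6767 75.61  ] px [394. 241.]
```

View pics/w10.png

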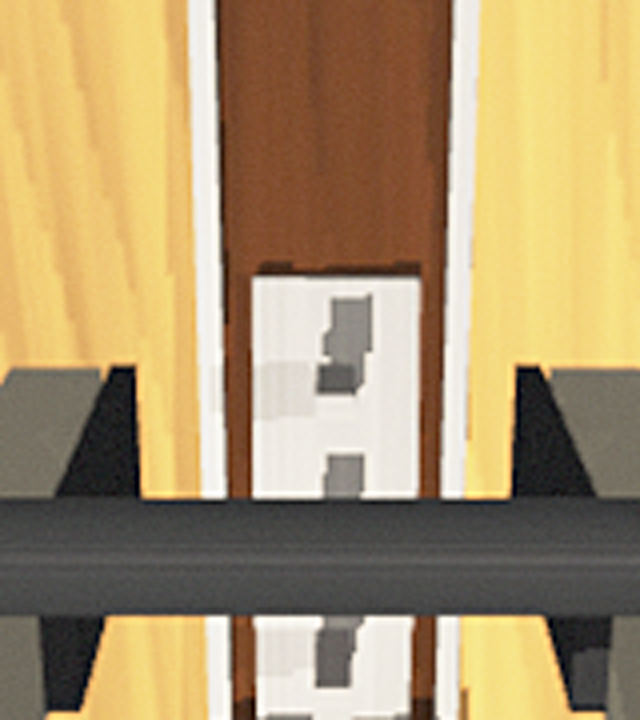

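```bash
python3 - <<'E'
from h import *
taper((.462,-.337,.105),165.8,0,.05,V=.05)
E
```

```text
10
0.0105,0.0207,-0.0388,1.3,0,0,0.05,0.0105,0.0197,-0.0393,1.3,0,0,0.05,0.0105,0.0188,-0.0398,1.3,0,0,0.05,0.0105,0.0179,-0.0402,1.3,0,0,0.05,0.0105,0.0169,-0.0406,1.3,0,0,0.05,0.0105,0.016,-0.041,1.3,0,0,0.05,0.0104,0.015,-0.0414,1.3,0,0,0.05,0.0063,0.0084,-0.025,0.8,0,0,0.05,0.0031,0.004,-0.0126,0.4,0,0,0.05,0.001,0.0013,-0.0042,0.1,0,0,0.05
```

```bash
python3 -m inch '[0.01,0.0205,-0.0385,1.3,0,0,0.05,0.01,0.0195,-0.039,1.3,0,0,0.05,0.01,0.0185,-0.0395,1.3,0,0,0.05,0.01,0.0175,-0.04,1.3,0,0,0.05,0.01,0.0165,-0.04,1.3,0,0,0.05,0.01,0.0155,-0.0405,1.3,0,0,0.05,0.01,0.0145,-0.041,1.3,0,0,0.05,0.006,0.0075,-0.022,0.8,0,0,0.05,0.003,0.003,-0.01,0.4,0,0,0.05,0,0,0,0,0,0,0.05,0,0,0,0,0,0,0.05]'; python3 - <<'E'
from h import *
st()
s=cam('wrist'); save('w11.png',s['img']); wl(s,.005)
E
```

```text
clock: 33.3
tool_pos: [0.4652, -0.3302, 0.2576]
orientation: [34.9, 89.6, 110.8]
force: [0.3, -0.3, 0.1]
opening: 0.0497
t 33.30 gp [ 464.7 -329.1   98.7] jaw 165.83 xax [-0.003  0.007 -1.   ] F [ 0.34 -0.27  0.09] op 0.0497 j [-16.  19. -23.  -0. -48.   2.]
leaf [ 0.4616 -0.3429 59.7397 43.7422 75.8561] px [279. 194.]
```

View pics/w11.png

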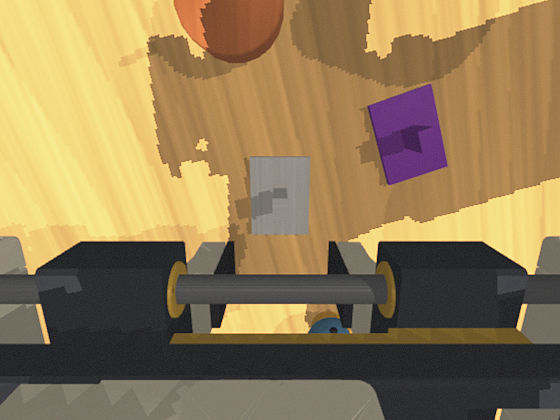

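```bash
python3 - <<'E'
from h import *
taper((.4622,-.3405,.05),165.8,0,.05,V=.02)
E
```

```text
5
0.0162,0.0001,-0.0037,0,0.1,-0.1,0.05,0.0162,0.0001,-0.0037,0,0.1,-0.1,0.05,0.0097,0.0001,-0.0022,0,0.1,0,0.05,0.0049,0,-0.0011,0,0,0,0.05,0.0016,0,-0.0004,0,0,0,0.05
```

```bash
python3 -m inch '[0.016,0.0001,-0.0037,0,0.1,-0.1,0.05,0.016,0.0001,-0.0037,0,0.1,-0.1,0.05,0.009,0,-0.002,0,0.1,0,0.05,0.004,0,-0.001,0,0,0,0.05,0,0,0,0,0,0,0.05]'; python3 - <<'E'
from h import *
st()
taper((.4622,-.3405,.0285),165.8,0,.05,V=.02)
E
```

```text
clock: 33.98
tool_pos: [0.4656, -0.3376, 0.2134]
orientation: [-78.9, 89.8, -2.8]
force: [0.1, 0.2, -0.2]
opening: 0.0498
t 33.98 gp [ 466.1 -337.6   54.4] jaw 166.18 xax [ 0.003 -0.    -1.   ] F [ 0.09  0.2  -0.22] op 0.0498 j [-16.  22. -25.  -0. -42.   3.]
4
0.0129,0.0013,-0.0018,0.2,0,0.1,0.05,0.0078,0.0008,-0.0011,0.1,0,0.1,0.05,0.0039,0.0004,-0.0006,0.1,0,0,0.05,0.0013,0.0001,-0.0002,0,0,0,0.05
```

```bash
python3 -m inch '[0.0125,0.0016,-0.002,0.2,0,0.1,0.05,0.0075,0.001,-0.0013,0.1,0,0.1,0.05,0.004,0.0005,-0.0006,0.1,0,0,0.05,0.001,0,0,0,0,0,0.05,0,0,0,0,0,0,0.05]'; python3 - <<'E'
from h import *
st()
E
```

```text
clock: 34.6
tool_pos: [0.4617, -0.3409, 0.1873]
orientation: [-44.7, 90.0, 31.0]
force: [-1.8, 0.1, 0.5]
opening: 0.0498
t 34.60 gp [ 461.8 -340.8   28.3] jaw 165.75 xax [ 0.001  0.    -1.   ] F [-1.76  0.09  0.48] op 0.0498 j [-17.  24. -26.  -0. -39.   3.]
```

```bash
python3 -m inch '[0,0,0,0,0,0,0,0,0,0,0,0,0,0,0,0,0,0,0,0,0,0,0,0,0,0,0,0,0,0,0,0,0,0,0,0,0,0,0,0,0,0,-0.005,0,0,0,0,0,0,-0.015,0,0,0,0,0,0,-0.025,0,0,0,0,0,0,-0.03,0,0,0,0,0,0,-0.02,0,0,0,0,0,0,0,0,0,0,0,0,0]'; python3 - <<'E'
from h import *
st()
s=cam('wrist'); inhand(s,.0283); save('w12.png',s['img'])
s=cam('top'); wl(s)
taper(place(-.0080,.038,.07),176.49,.13,0,V=.05)
E
```

```text
clock: 36.1
tool_pos: [0.4615, -0.3409, 0.2898]
orientation: [-86.2, 89.8, -10.4]
force: [0.7, -0.1, -2.0]
opening: 0.0098
t 36.10 gp [ 462.  -341.   130.8] jaw 165.76 xax [ 0.003 -0.001 -1.   ] F [ 0.73 -0.11 -1.99] op 0.0098 j [-17.  17. -21.  -0. -52.   3.]
edge v 195.5 195.5 tool z med -0.0334 slope deg 0.04 leaf centre offset along tool z -0.0034
leaf [ 9.09000e-02 -3.19000e-02  4.96179e+01  3.98142e+01  1.79486e+01] px [282. 379.]
leaf [ 0.4595  0.3185 60.8368 41.6309 64.4186] px [158. 239.]
9
0.0033,-0.0153,0.0466,-1.5,-1.1,0.1,0,0.0041,-0.0165,0.0461,-1.5,-1.1,0.1,0,0.0049,-0.0178,0.0455,-1.5,-1.1,0.1,0,0.0057,-0.019,0.0449,-1.5,-1.1,0.1,0,0.0065,-0.0202,0.0443,-1.5,-1.1,0.1,0,0.0073,-0.0214,0.0436,-1.5,-1.1,0.1,0,0.0048,-0.0135,0.0257,-0.9,-0.6,0.1,0,0.0025,-0.007,0.0127,-0.5,-0.3,0,0,0.0009,-0.0024,0.0042,-0.2,-0.1,0,0
```

```bash
python3 -m inch '[0.002,-0.0155,0.0465,-1.5,-1.1,0.1,0,0.003,-0.0165,0.046,-1.5,-1.1,0.1,0,0.004,-0.018,0.0455,-1.5,-1.1,0.1,0,0.005,-0.019,0.045,-1.5,-1.1,0.1,0,0.0055,-0.02,0.044,-1.5,-1.1,0.1,0,0.0065,-0.0215,0.0435,-1.5,-1.1,0.1,0,0.004,-0.012,0.022,-0.9,-0.6,0.1,0,0.002,-0.005,0.01,-0.5,-0.3,0,0,0,0,0,-0.2,-0.1,0,0,0,0,0,0,0,0,0]'; python3 - <<'E'
from h import *
tx(); taper(place(-.0048,.041,.025),176.49,.13,0,V=.018)
E
```

```text
clock: 37.45
tool_pos: [0.6394, -0.0553, 0.2609]
orientation: [7.3, 82.1, 93.7]
force: [1.0, 0.2, -1.8]
opening: 0.0096
tray x -20.6 y 7.9 z 103.4 lean 0.137 side 0.017 yawerr -0.07 Ftray [0.3, -0.9, -1.8] op 0.0096 t 37.45
5
0.013,-0.0019,0.0028,-0.1,0.1,-0.3,0,0.013,-0.0019,0.0029,-0.1,0.1,-0.3,0,0.0078,-0.0011,0.0017,0,0.1,-0.2,0,0.0039,-0.0005,0.0009,0,0,-0.1,0,0.0013,-0.0002,0.0003,0,0,0,0
```

```bash
python3 -m inch '[0.012,-0.0022,0.0025,-0.1,0.1,-0.3,0,0.012,-0.002,0.0025,-0.1,0.1,-0.3,0,0.008,-0.001,0.0012,0,0.1,-0.2,0,0.003,-0.0005,0,0,0,0,0,0,0,0,0,0,0,0]'; python3 - <<'E'
from h import *
tx(); taper(place(-.0048,.040,.0),176.49,.13,0,V=.018)
E
```

```text
clock: 38.08
tool_pos: [0.6445, -0.0462, 0.2243]
orientation: [1.4, 82.5, 87.8]
force: [0.5, 0.8, -1.4]
opening: 0.0098
tray x -12.2 y 1.0 z 66.7 lean 0.131 side 0.003 yawerr -0.14 Ftray [0.8, -0.5, -1.4] op 0.0098 t 38.08
4
0.0137,-0.0003,0.002,-0.1,0,-0.1,0,0.0082,-0.0002,0.0012,0,0,0,0,0.0041,-0.0001,0.0006,0,0,0,0,0.0014,0,0.0002,0,0,0,0
```

```bash
python3 -m inch '[0.0125,-0.0003,0.002,-0.1,0,-0.1,0,0.008,-0.0002,0.0012,0,0,0,0,0.004,-0.0001,0.0005,0,0,0,0,0.001,0,0,0,0,0,0]'; python3 -c 'from h import *;tx()'
```

```text
clock: 38.58
tool_pos: [0.6457, -0.0387, 0.1981]
orientation: [0.3, 82.5, 86.7]
force: [-0.0, -0.2, -0.7]
opening: 0.0104
tray x -4.6 y -0.1 z 40.4 lean 0.131 side 0.001 yawerr -0.04 Ftray [-0.2, 0.0, -0.7] op 0.0104 t 38.58
```

```bash
python3 -m inch '[0.0015,0,-0.0003,0,0,0,0]'; python3 -m inch '[0.001,0,-0.0002,0,0,0,0]'; python3 -m inch '[0.001,0,0,0,0,0,0]'; python3 -m inch '[0.0008,0,0,0,0,0,0]';  python3 -c 'from h import *;tx()'
```

```text
clock: 38.7
tool_pos: [0.6458, -0.0388, 0.1966]
orientation: [0.2, 82.5, 86.6]
force: [0.5, 0.6, -1.0]
opening: 0.0098
clock: 38.83
tool_pos: [0.6459, -0.0389, 0.1957]
orientation: [0.1, 82.5, 86.5]
force: [0.5, -0.6, -1.2]
opening: 0.0097
clock: 38.95
tool_pos: [0.6459, -0.0388, 0.1948]
orientation: [-0.1, 82.5, 86.4]
force: [-0.4, 0.9, -1.2]
opening: 0.0097
clock: 39.08
tool_pos: [0.646, -0.0388, 0.1944]
orientation: [-0.2, 82.5, 86.3]
force: [-2.0, -0.1, 4.2]
opening: 0.0095
tray x -4.7 y -0.6 z 36.7 lean 0.131 side -0.001 yawerr -0.03 Ftray [-0.2, 2.0, 4.2] op 0.0095 t 39.08
```

```bash
python3 -m inch '[0,0,0,0,0,0,0.03,0,0,0,0,0,0,0.05,0,0,0,0,0,0,0.05,-0.015,0,0,0,0,0,0.05,-0.03,0,0,0,0,0,0.05,-0.05,0,0,0,1.5,0,0.05,-0.04,0,-0.01,0,3,0,0.05,-0.01,0,-0.01,0,3,0,0.05,0,0,0,0,0,0,0.05]'; python3 - <<'E'
from h import *
tx()
s=cam('wrist'); save('w13.png',s['img'][100:330,180:380],3); wl(s,.009)
s=cam('top'); wl(s); 
taper((.46,.318,.125),154.5,0,.05,V=.05)
E
```

```text
clock: 40.2
tool_pos: [0.6437, -0.0777, 0.3477]
orientation: [-120.9, 89.6, -34.5]
force: [-0.1, 0.4, -1.2]
opening: 0.0499
tray x -65.0 y -1.6 z 188.7 lean -0.004 side -0.006 yawerr -0.07 Ftray [0.4, 0.1, -1.2] op 0.0499 t 40.20
leaf [ 0.6454  0.0725 58.6146 37.1764 -3.4001] px [289. 318.]
leaf [ 6.45600e-01 -1.64000e-02  6.28642e+01  4.74165e+01  8.68773e+01] px [284. 246.]
11
0.0067,0.0232,0.0426,2.4,0,0,0.05,0.0067,0.0249,0.0416,2.4,0,0,0.05,0.0068,0.0267,0.0405,2.4,0,0,0.05,0.0068,0.0284,0.0393,2.4,0,0,0.05,0.0068,0.03,0.038,2.4,0,0,0.05,0.0068,0.0316,0.0367,2.4,0,0,0.05,0.0069,0.0331,0.0354,2.4,0,0,0.05,0.0069,0.0346,0.0339,2.4,0,0,0.05,0.0041,0.0216,0.0194,1.5,0,0,0.05,0.0021,0.011,0.0094,0.7,0,0,0.05,0.0007,0.0037,0.0031,0.2,0,0,0.05
```

View pics/w13.png

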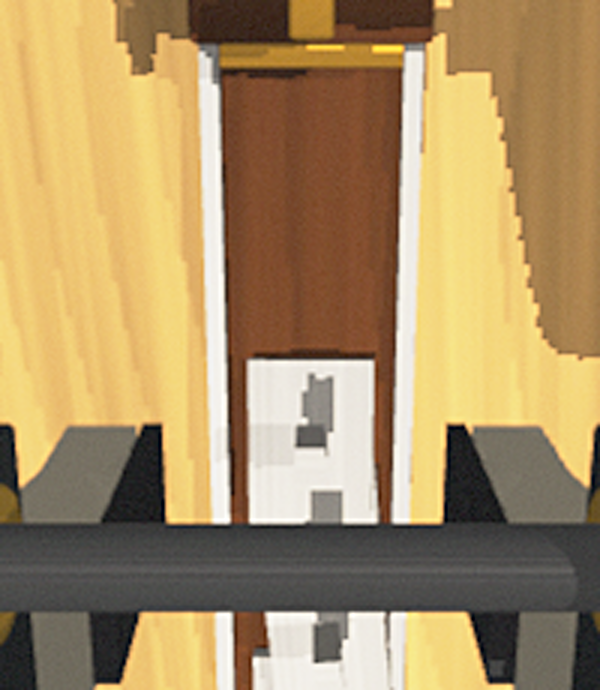

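```bash
python3 -m inch '[0.0065,0.023,0.0425,2.4,0,0,0.05,0.0065,0.025,0.0415,2.4,0,0,0.05,0.0065,0.0265,0.0405,2.4,0,0,0.05,0.0065,0.0285,0.039,2.4,0,0,0.05,0.0065,0.03,0.038,2.4,0,0,0.05,0.0065,0.0315,0.0365,2.4,0,0,0.05,0.0065,0.033,0.035,2.4,0,0,0.05,0.0065,0.0345,0.034,2.4,0,0,0.05,0.004,0.02,0.0175,1.5,0,0,0.05,0.002,0.007,0.006,0.7,0,0,0.05,0,0,0,0,0,0,0.05,0,0,0,0,0,0,0.05]'; python3 - <<'E'
from h import *
st()
s=cam('wrist'); save('w14.png',s['img']); wl(s,.005)
s=cam('top'); save('t5.png',s['img'][130:230,200:350],5)
E
```

```text
clock: 41.8
tool_pos: [0.4593, 0.3184, 0.2774]
orientation: [121.4, 89.4, -174.5]
force: [-0.6, -1.3, 0.6]
opening: 0.0499
t 41.80 gp [457.6 318.2 118.4] jaw 154.11 xax [-0.011 -0.001 -1.   ] F [-0.61 -1.25  0.61] op 0.0499 j [ 55.  17. -23.  -1. -51. -80.]
leaf [ 0.4585  0.3173 60.8513 44.14   64.0018] px [278. 207.]
leaf [ 0.4215  0.2059 49.9037 44.9775 64.3576] px [257.  53.]
```

View pics/t5.png

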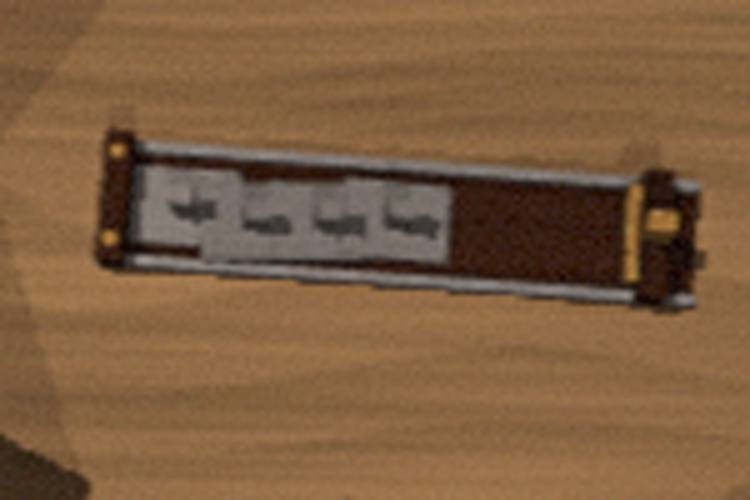

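View pics/w14.png

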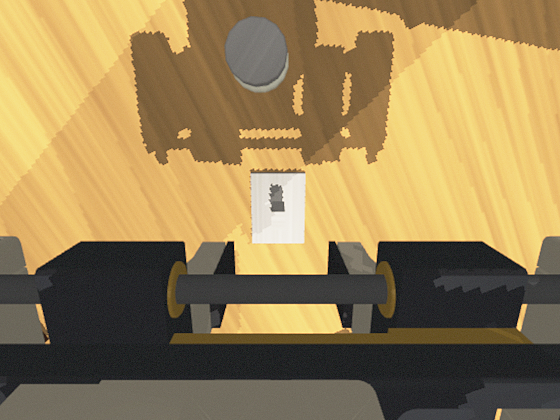

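```bash
python3 - <<'E'
from h import *
taper((.4597,.319,.055),154.1,0,.05,V=.02)
E
```

```text
6
0.0159,-0.0001,0.0003,0,-0.1,-0.1,0.05,0.0159,-0.0001,0.0003,0,-0.1,-0.1,0.05,0.0159,0,0.0002,0,-0.1,-0.1,0.05,0.0095,0,0.0001,0,0,-0.1,0.05,0.0048,0,0.0001,0,0,0,0.05,0.0016,0,0,0,0,0,0.05
```

```bash
python3 -m inch '[0.0155,0.0002,0,0,-0.1,-0.1,0.05,0.0155,0.0002,0,0,-0.1,-0.1,0.05,0.0155,0.0002,0,0,-0.1,-0.1,0.05,0.009,0,0,0,0,-0.1,0.05,0.004,0,0,0,0,0,0.05,0,0,0,0,0,0,0.05]'; python3 - <<'E'
from h import *
st()
taper((.4597,.319,.0285),154.1,0,.05,V=.02)
E
```

```text
clock: 42.65
tool_pos: [0.4611, 0.3154, 0.2184]
orientation: [19.1, 89.8, 82.9]
force: [0.1, 0.4, -0.7]
opening: 0.0501
t 42.65 gp [461.1 316.   59.4] jaw 153.79 xax [ 0.     0.004 -1.   ] F [ 0.05  0.42 -0.66] op 0.0501 j [ 54.  21. -27.  -0. -42. -81.]
4
0.0154,0.0014,0.0013,-0.2,0.1,0,0.05,0.0093,0.0008,0.0008,-0.1,0.1,0,0.05,0.0046,0.0004,0.0004,0,0,0,0.05,0.0015,0.0001,0.0001,0,0,0,0.05
```

```bash
python3 -m inch '[0.0155,0.0014,0.0015,-0.2,0.1,0,0.05,0.009,0.0008,0.001,-0.1,0.1,0,0.05,0.0045,0.0004,0.0005,0,0,0,0.05,0.001,0,0,0,0,0,0.05,0,0,0,0,0,0,0.05]'; python3 - <<'E'
from h import *
st()
E
```

```text
clock: 43.28
tool_pos: [0.4602, 0.32, 0.187]
orientation: [54.1, 89.9, 118.2]
force: [0.4, -0.1, -0.2]
opening: 0.0503
t 43.27 gp [460.1 320.2  28. ] jaw 154.13 xax [-0.001  0.001 -1.   ] F [ 0.38 -0.13 -0.22] op 0.0503 j [ 55.  23. -28.  -0. -38. -81.]
```

```bash
python3 -m inch '[0,0,0,0,0,0,0,0,0,0,0,0,0,0,0,0,0,0,0,0,0,0,0,0,0,0,0,0,0,0,0,0,0,0,0,0,0,0,0,0,0,0,-0.005,0,0,0,0,0,0,-0.015,0,0,0,0,0,0,-0.025,0,0,0,0,0,0,-0.03,0,0,0,0,0,0,-0.02,0,0,0,0,0,0,0,0,0,0,0,0,0]'; python3 - <<'E'
from h import *
st()
s=cam('wrist'); inhand(s,.028)
taper(place(-.048,.038,.07),176.49,.13,0,V=.05)
E
```

```text
clock: 44.78
tool_pos: [0.4602, 0.3197, 0.2896]
orientation: [4.7, 89.8, 68.8]
force: [0.2, 0.5, -1.2]
opening: 0.0096
t 44.77 gp [460.4 320.2 130.6] jaw 154.14 xax [ 0.001  0.003 -1.   ] F [ 0.19  0.49 -1.17] op 0.0096 j [ 55.  16. -23.  -0. -51. -81.]
edge v 193.5 194.5 tool z med -0.0341 slope deg 0.18 leaf centre offset along tool z -0.0041
11
0.0025,-0.0381,-0.0322,-2.5,-0.8,0.2,0,0.002,-0.0367,-0.0338,-2.5,-0.8,0.2,0,0.0014,-0.0352,-0.0354,-2.5,-0.8,0.2,0,0.0008,-0.0336,-0.0369,-2.5,-0.8,0.2,0,0.0002,-0.032,-0.0383,-2.5,-0.8,0.2,0,-0.0005,-0.0303,-0.0397,-2.5,-0.8,0.2,0,-0.0011,-0.0286,-0.041,-2.5,-0.8,0.2,0,-0.0018,-0.0268,-0.0421,-2.5,-0.8,0.2,0,-0.0015,-0.015,-0.0259,-1.5,-0.5,0.1,0,-0.0009,-0.0071,-0.0132,-0.7,-0.2,0,0,-0.0003,-0.0023,-0.0044,-0.2,-0.1,0,0
```

```bash
python3 -m inch '[0.0015,-0.038,-0.032,-2.5,-0.8,0.2,0,0.001,-0.0365,-0.034,-2.5,-0.8,0.2,0,0.0005,-0.035,-0.0355,-2.5,-0.8,0.2,0,0,-0.0335,-0.037,-2.5,-0.8,0.2,0,-0.0005,-0.032,-0.0385,-2.5,-0.8,0.2,0,-0.001,-0.03,-0.0395,-2.5,-0.8,0.2,0,-0.0015,-0.0285,-0.041,-2.5,-0.8,0.2,0,-0.002,-0.0265,-0.042,-2.5,-0.8,0.2,0,-0.0015,-0.013,-0.022,-1.5,-0.5,0,0,-0.001,-0.005,-0.008,-0.7,-0.2,0,0,0,0,0,0,0,0,0,0,0,0,0,0,0,0]'; python3 - <<'E'
from h import *
tx(); taper(place(-.045,.041,.025),176.49,.13,0,V=.018)
E
```

```text
clock: 46.32
tool_pos: [0.6398, -0.087, 0.2589]
orientation: [8.0, 82.5, 95.1]
force: [0.2, 0.9, -0.9]
opening: 0.0094
tray x -53.7 y 5.8 z 101.2 lean 0.128 side 0.020 yawerr 0.69 Ftray [0.9, -0.1, -0.9] op 0.0094 t 46.33
4
0.0179,-0.0017,0.0003,0.3,0,-0.6,0,0.0107,-0.0009,0.0002,0.2,0,-0.3,0,0.0054,-0.0004,0.0001,0.1,0,-0.2,0,0.0018,-0.0001,0,0,0,-0.1,0
```

```bash
python3 -m inch '[0.015,-0.0022,-0.0005,0.3,0,-0.6,0,0.0105,-0.001,-0.0005,0.2,0,-0.3,0,0.0055,-0.0005,-0.0003,0.1,0,-0.2,0,0.002,0,0,0,0,0,0,0,0,0,0,0,0,0]'; python3 - <<'E'
from h import *
tx(); taper(place(-.044,.040,.0),176.49,.13,0,V=.018)
E
```

```text
clock: 46.95
tool_pos: [0.6429, -0.0804, 0.2262]
orientation: [-0.5, 82.6, 86.1]
force: [-0.3, -0.2, -1.7]
opening: 0.0098
tray x -46.8 y -0.0 z 68.5 lean 0.129 side -0.001 yawerr 0.17 Ftray [-0.2, 0.3, -1.7] op 0.0098 t 46.95
4
0.0143,0,-0.0005,0.1,0,0,0,0.0086,0,-0.0003,0.1,0,0,0,0.0043,0,-0.0002,0,0,0,0,0.0014,0,-0.0001,0,0,0,0
```

```bash
python3 -m inch '[0.002,0,-0.003,0.1,0,0,0,0.012,0,0.001,0,0,0,0,0.008,0,0.0005,0,0,0,0,0.004,0,0.0003,0,0,0,0,0.001,0,0,0,0,0,0]'; python3 -c 'from h import *;tx()'
```

```text
clock: 47.58
tool_pos: [0.6431, -0.0782, 0.1976]
orientation: [-0.5, 82.6, 86.0]
force: [0.0, -0.2, -1.6]
opening: 0.01
tray x -44.6 y -0.1 z 39.9 lean 0.129 side -0.001 yawerr 0.04 Ftray [-0.2, -0.0, -1.6] op 0.0100 t 47.58
```

```bash
python3 -m inch '[0.0015,0,0,0,0,0,0]'; python3 -m inch '[0.001,0,0,0,0,0,0]'; python3 -m inch '[0.0008,0,0,0,0,0,0]';  python3 -c 'from h import *;tx()'
```

```text
clock: 47.7
tool_pos: [0.6432, -0.078, 0.1961]
orientation: [-0.6, 82.6, 86.0]
force: [-0.1, -0.5, -1.5]
opening: 0.0099
clock: 47.82
tool_pos: [0.6433, -0.0779, 0.1951]
orientation: [-0.7, 82.6, 85.9]
force: [0.0, -0.1, -1.4]
opening: 0.0098
clock: 47.95
tool_pos: [0.6434, -0.0778, 0.1945]
orientation: [-0.8, 82.6, 85.7]
force: [-0.2, 0.3, -0.3]
opening: 0.0097
tray x -44.1 y -0.5 z 36.8 lean 0.129 side -0.002 yawerr 0.05 Ftray [0.3, 0.2, -0.3] op 0.0097 t 47.95
```

```bash
python3 -m inch '[0.0008,0,0,0,0,0,0]';  python3 -c 'from h import *;tx()'
```

```text
clock: 48.08
tool_pos: [0.6434, -0.0777, 0.1943]
orientation: [-0.9, 82.6, 85.6]
force: [-3.3, 0.5, 8.1]
opening: 0.0097
tray x -44.1 y -0.5 z 36.6 lean 0.128 side -0.002 yawerr 0.06 Ftray [0.3, 3.3, 8.1] op 0.0097 t 48.08
```

```bash
python3 -m inch '[0,0,0,0,0,0,0.03,0,0,0,0,0,0,0.05,0,0,0,0,0,0,0.05,-0.015,0,0,0,0,0,0.05,-0.03,0,0,0,0,0,0.05,-0.05,0,0,0,1.5,0,0.05,-0.04,0,-0.02,0,3,0,0.05,-0.02,0,-0.03,0,3,0,0.05,-0.01,0,-0.03,0,0,0,0.05,0,0,-0.01,0,0,0,0.05,0,0,0,0,0,0,0.05]'; python3 - <<'E'
from h import *
tx()
s=cam('wrist'); save('w15.png',s['img'])
E
```

```text
clock: 49.45
tool_pos: [0.6361, -0.1881, 0.3689]
orientation: [-129.8, 89.3, -43.3]
force: [0.6, 0.3, -0.8]
opening: 0.05
tray x -176.4 y -1.4 z 209.9 lean -0.008 side -0.010 yawerr 0.05 Ftray [0.3, -0.6, -0.8] op 0.0500 t 49.45
```

View pics/w15.png

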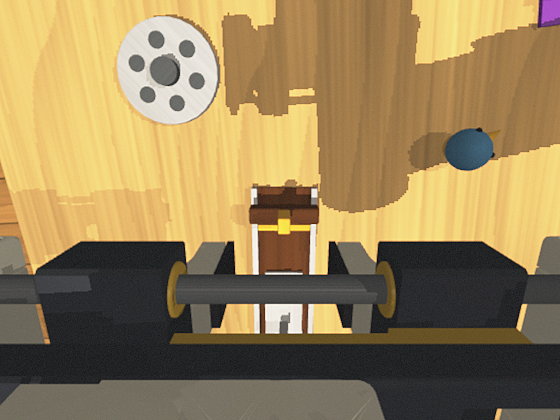

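```bash
python3 -m inch '[0,0,0.03,0,0,0,0.05,0,0,0.05,0,0,0,0.05,0,0,0.05,0,0,0,0.05,0,0,0.05,0,0,0,0.05,0,0,0.05,0,0,0,0.05,0,0,0.05,0,0,0,0.05,0,0,0.03,0,0,0,0.05,0,0,0.015,0,0,0,0.05,0,0,0,0,0,0,0.05,0,0,0,0,0,0,0.05]'; python3 - <<'E'
from h import *
tx()
s=cam('wrist'); save('w16.png',s['img'][0:330,180:380],2.4)
s=cam('top'); save('t6.png',s['img'][130:230,200:350],5)
E
```

```text
clock: 50.75
tool_pos: [0.6537, 0.1537, 0.3606]
orientation: [-172.6, 89.4, -85.7]
force: [0.1, -0.5, -0.2]
opening: 0.05
tray x 165.4 y 3.4 z 201.6 lean -0.010 side -0.001 yawerr 0.34 Ftray [-0.5, -0.1, -0.2] op 0.0500 t 50.75
```

View pics/w16.png

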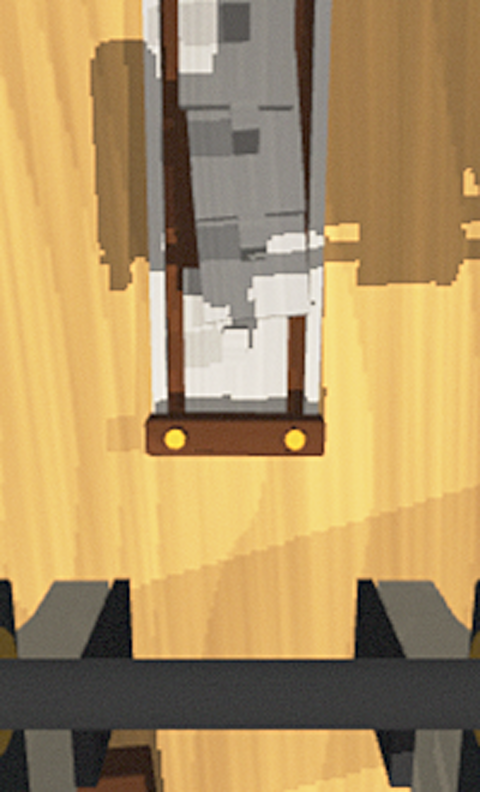

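```bash
python3 - <<'E'
from h import *
s=cam('wrist'); P=pts(s)
d=tray(1)-tray(0); n=np.array([-d[1],d[0],0])
X=(P-ORG)@d; Y=(P-ORG)@n; Z=P[...,2]
m=((Z>.028)&(Z<.055)&(X>-.1)&(X<.14)&(abs(Y)<.028)).astype(np.uint8)
nn,lab,stt,c=cv2.connectedComponentsWithStats(m)
for i in range(1,nn):
    if stt[i,4]<30: continue
    k=lab==i; print(stt[i,4],'X',(X[k].min()*1e3).round(1),(X[k].max()*1e3).round(1),'Y',np.percentile(Y[k]*1e3,[5,50,95]).round(1),'Zmax',(Z[k].max()*1e3).round(1),c[i].round(0), 'Xtop',np.percentile(X[k&(Z>.036)]*1e3,[5,50,95]).round(1) if (k&(Z>.036)).any() else '')
# wide view: edges: list leaf corners by picture crop
save('w17.png',s['img'][0:175,240:320],4.5)
E
```

```text
120 X -2.1 1.5 Y [-4.8 -0.2  4.4] Zmax 44.5 [277.   5.] Xtop [-1.4 -0.6  0.2]
270 X 24.9 41.2 Y [-1.4  2.9  7.4] Zmax 44.9 [281.  48.] Xtop [25.8 33.2 39.6]
218 X 64.9 81.4 Y [ 1.3  5.8 10.6] Zmax 44.6 [284.  96.] Xtop [65.8 72.6 79.3]
173 X 109.1 123.1 Y [-5.2 -0.5  4.2] Zmax 40.6 [277. 144.] Xtop [109.3 115.7 122.2]
```

View pics/w17.png

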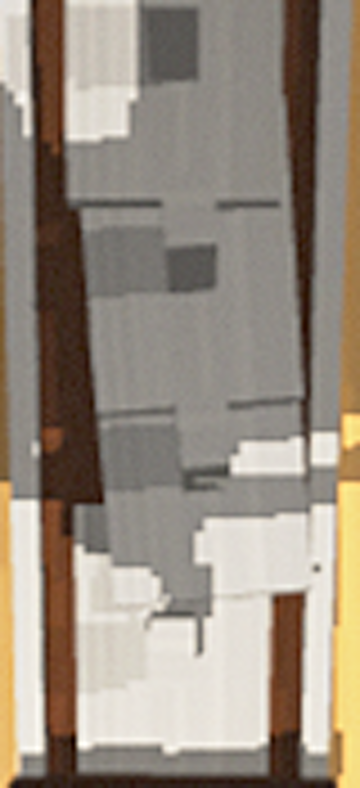

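View pics/t6.png

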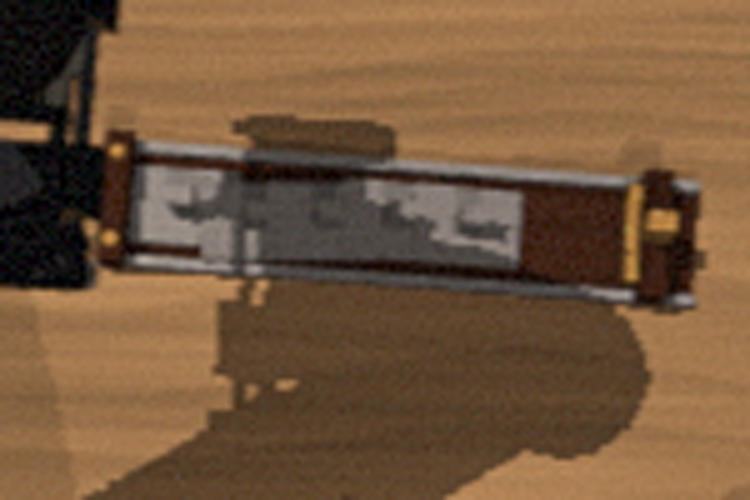

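```bash
python3 - <<'E'
from h import *
taper(place(.0753,.0375,.045),176.49,.13,.04,V=.035)
E
```

```text
7
0.0245,-0.0005,-0.0233,0.1,-1.6,0,0.04,0.0238,-0.0006,-0.024,0.1,-1.6,0,0.04,0.0231,-0.0006,-0.0246,0.1,-1.6,0,0.04,0.0224,-0.0006,-0.0253,0.1,-1.6,0,0.04,0.013,-0.0004,-0.0155,0,-1,0,0.04,0.0064,-0.0002,-0.0079,0,-0.5,0,0.04,0.0021,-0.0001,-0.0026,0,-0.2,0,0.04
```

```bash
python3 -m inch '[0.024,-0.0005,-0.0235,0.1,-1.6,0,0.04,0.0235,-0.0006,-0.024,0.1,-1.6,0,0.04,0.023,-0.0006,-0.0245,0.1,-1.6,0,0.04,0.022,-0.0006,-0.025,0.1,-1.6,0,0.04,0.012,-0.0004,-0.015,0,-1,0,0.04,0.005,0,-0.007,0,-0.5,0,0.04,0,0,0,0,0,0,0.04,0,0,0,0,0,0,0.04]'; python3 - <<'E'
from h import *
tx();taper(place(.0753,.0378,.0),176.49,.13,.04,V=.018)
E
```

```text
clock: 51.9
tool_pos: [0.6504, 0.0306, 0.2455]
orientation: [-2.8, 82.4, 83.2]
force: [-0.1, 1.1, -0.6]
opening: 0.04
tray x 65.2 y -1.8 z 87.9 lean 0.133 side -0.008 yawerr -0.52 Ftray [1.1, 0.2, -0.6] op 0.0400 t 51.90
5
0.017,0.0003,0.0013,-0.2,0.1,0.1,0.04,0.017,0.0003,0.0013,-0.2,0.1,0.1,0.04,0.0102,0.0001,0.0008,-0.1,0,0.1,0.04,0.0051,0.0001,0.0004,0,0,0,0.04,0.0017,0,0.0001,0,0,0,0.04
```

```bash
python3 -m inch '[0.0165,0.0004,0.0012,-0.2,0.1,0.1,0.04,0.0165,0.0004,0.0012,-0.2,0.1,0.1,0.04,0.0095,0.0002,0.0007,-0.1,0,0.1,0.04,0.005,0,0.0003,0,0,0,0.04,0.001,0,0,0,0,0,0.04,0,0,0,0,0,0,0.04]'; python3 -c 'from h import *;tx()'
```

```text
clock: 52.65
tool_pos: [0.6503, 0.0432, 0.1946]
orientation: [-1.0, 82.6, 85.7]
force: [0.5, -0.4, -0.0]
opening: 0.0403
tray x 77.1 y -0.1 z 36.9 lean 0.129 side -0.002 yawerr 0.21 Ftray [-0.4, -0.5, -0.0] op 0.0403 t 52.65
```

```bash
python3 -m inch '[-0.0005,0.0001,-0.0012,0.2,0,0,0.04,0,0,0,0,0,0,0.02,0,0,0,0,0,0,0.015,0,0,0,0,0,0,0.01,0,0,0,0,0,0,0.01,0,0,0,0,0,0,0.005,0,0,0,0,0,0,0]'; python3 -c 'from h import *;tx()'; python3 -m inch '[0,0,0,0,0,0,0]'; python3 -c 'from h import *;tx()'
```

```text
clock: 53.52
tool_pos: [0.6499, 0.0416, 0.1961]
orientation: [-1.0, 82.6, 85.4]
force: [-0.7, 0.5, -0.4]
opening: 0.01
tray x 75.5 y 0.2 z 38.4 lean 0.129 side -0.002 yawerr -0.02 Ftray [0.5, 0.8, -0.4] op 0.0100 t 53.52
clock: 53.65
tool_pos: [0.6499, 0.0416, 0.196]
orientation: [-1.0, 82.6, 85.5]
force: [-1.1, 0.4, -0.0]
opening: 0.0099
tray x 75.5 y 0.2 z 38.4 lean 0.129 side -0.002 yawerr -0.02 Ftray [0.4, 1.1, -0.0] op 0.0099 t 53.65
```

```bash
python3 -m inch '[0,0,0,0,0,0,0.03,0,0,0,0,0,0,0.04,0,0,0,0,0,0,0.04,-0.015,0,0,0,0,0,0.04,-0.025,0,0,0,0,0,0.04,-0.01,0,-0.01,0,0,0,0.04,-0.002,0,-0.02,0,0,0,0.04,0,0,-0.007,0,0,0,0.04,0,0,0,0,0,0,0.04]'; python3 - <<'E'
from h import *
tx();taper(place(.0352,.0378,.0),176.49,.13,.04,V=.018)
s=cam('wrist'); P=pts(s)
E
```

```text
clock: 54.78
tool_pos: [0.6471, -0.0056, 0.2453]
orientation: [-1.6, 82.6, 84.8]
force: [0.5, -0.4, 0.5]
opening: 0.0395
tray x 28.3 y -0.2 z 87.7 lean 0.129 side -0.004 yawerr -0.07 Ftray [-0.4, -0.5, 0.5] op 0.0395 t 54.77
5
0.0168,-0.0001,0.0001,0,0,0.1,0.04,0.0168,-0.0001,0.0001,0,0,0.1,0.04,0.0101,-0.0001,0.0001,0,0,0,0.04,0.005,0,0,0,0,0,0.04,0.0017,0,0,0,0,0,0.04
```

```bash
python3 -m inch '[0.016,0,0,0,0,0.1,0.04,0.016,0,0,0,0,0.1,0.04,0.0095,0,0,0,0,0,0.04,0.005,0,0,0,0,0,0.04,0.001,0,0,0,0,0,0.04,0,0,0,0,0,0,0.04]'; python3 -c 'from h import *;tx()'
```

```text
clock: 55.58
tool_pos: [0.6471, 0.0025, 0.1924]
orientation: [1.7, 82.6, 88.3]
force: [-0.3, 0.6, 0.5]
opening: 0.0402
tray x 36.1 y 1.5 z 34.7 lean 0.128 side 0.004 yawerr 0.05 Ftray [0.6, 0.4, 0.5] op 0.0402 t 55.58
```

```bash
python3 -m inch '[-0.0025,-0.0014,-0.0008,0,0,-0.25,0.04,0,0,0,0,0,0,0.03,0,0,0,0,0,0,0.02]'; python3 -c 'from h import *;tx()'; python3 -m inch '[0,0,0,0,0,0,0.015,0,0,0,0,0,0,0.01,0,0,0,0,0,0,0.01,0,0,0,0,0,0,0.005,0,0,0,0,0,0,0,0,0,0,0,0,0,0]'; python3 -c 'from h import *;tx()'
```

```text
clock: 55.95
tool_pos: [0.649, 0.0011, 0.1963]
orientation: [-1.3, 82.6, 85.2]
force: [0.2, 0.0, 0.2]
opening: 0.0256
tray x 35.0 y -1.5 z 38.6 lean 0.129 side -0.003 yawerr 0.01 Ftray [0.0, -0.2, 0.2] op 0.0256 t 55.95
clock: 56.7
tool_pos: [0.6482, 0.0011, 0.1964]
orientation: [-0.6, 82.6, 85.9]
force: [-1.9, 0.7, 1.4]
opening: 0.0098
tray x 34.9 y -0.5 z 38.7 lean 0.129 side -0.001 yawerr -0.00 Ftray [0.6, 1.9, 1.4] op 0.0098 t 56.70
```

```bash
python3 -m inch '[0,0,0,0,0,0,0.03,0,0,0,0,0,0,0.04,0,0,0,0,0,0,0.04,-0.015,0,0,0,0,0,0.04,-0.03,0,0,0,0,0,0.04,-0.04,0,0.01,0,2,0,0.04,-0.04,0,0.03,0,2,0,0.04,-0.03,0,0.05,0,2,0,0.04,-0.02,0,0.05,0,1,0,0.04,0,0,0.02,0,0,0,0.04,0,0,0,0,0,0,0.04]'; cat >> h.py <<'E'
def fins(s):
    P=pts(s); d=tray(1)-tray(0); n=np.array([-d[1],d[0],0])
    X=(P-ORG)@d; Y=(P-ORG)@n; Z=P[...,2]
    m=((Z>.028)&(Z<.055)&(X>-.15)&(X<.14)&(abs(Y)<.028)).astype(np.uint8)
    nn,lab,stt,c=cv2.connectedComponentsWithStats(m)
    for i in range(1,nn):
        if stt[i,4]<30: continue
        k=(lab==i)&(Z>.034); print(stt[i,4],'Y',np.percentile(Y[k]*1e3,[5,50,95]).round(1),'Zmax',(Z[k].max()*1e3).round(1),'Xtop',np.percentile(X[k]*1e3,[5,50,95]).round(1))
E
python3 - <<'E'
from h import *
tx()
s=cam('wrist'); fins(s); save('w18.png',s['img'][0:290,220:340],2.6)
E
```

```text
clock: 58.08
tool_pos: [0.6572, 0.1452, 0.3924]
orientation: [-61.7, 89.4, 24.6]
force: [0.0, -0.7, -0.1]
opening: 0.0401
tray x 159.6 y -1.9 z 233.4 lean 0.005 side -0.009 yawerr -0.18 Ftray [-0.7, -0.0, -0.1] op 0.0401 t 58.08
247 Y [-5.3 -0.7  3.8] Zmax 45.2 Xtop [-13.2  -5.4  -0. ]
201 Y [-4.6  0.1  3.9] Zmax 44.8 Xtop [25.3 32.2 39. ]
169 Y [-3.8  0.1  5. ] Zmax 44.8 Xtop [65.2 72.6 79.1]
150 Y [-5.1 -0.5  4.2] Zmax 40.6 Xtop [109.5 116.  122.6]
```

View pics/w18.png

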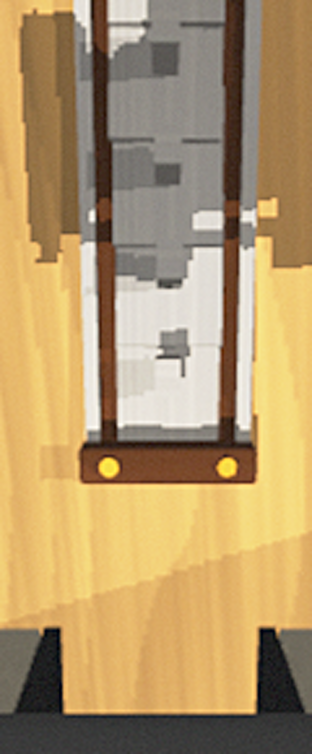

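```bash
python3 - <<'E'
from h import *
taper(tuple(tray(-.146,0,.13)),176.49,0,.05,V=.05)
E
```

```text
9
0.0146,0.0001,-0.0435,0,0,0.1,0.05,0.0146,0.0001,-0.0435,0,0,0.1,0.05,0.0146,0.0001,-0.0435,0,0,0.1,0.05,0.0147,0.0001,-0.0435,0,0,0.1,0.05,0.0147,0.0001,-0.0435,0,0,0.1,0.05,0.0147,0.0001,-0.0435,0,0,0.1,0.05,0.0089,0,-0.0261,0,0,0,0.05,0.0044,0,-0.013,0,0,0,0.05,0.0015,0,-0.0043,0,0,0,0.05
```

```bash
python3 -m inch '[0.014,0,-0.0435,0,0,0.1,0.05,0.014,0,-0.0435,0,0,0.1,0.05,0.014,0,-0.0435,0,0,0.1,0.05,0.014,0,-0.0435,0,0,0.1,0.05,0.014,0,-0.0435,0,0,0.1,0.05,0.014,0,-0.0435,0,0,0.1,0.05,0.008,0,-0.022,0,0,0,0.05,0.004,0,-0.01,0,0,0,0.05,0,0,0,0,0,0,0.05,0,0,0,0,0,0,0.05]'; python3 - <<'E'
from h import *
tx(); taper(tuple(tray(-.146,0,.052)),176.49,0,.05,V=.02)
E
```

```text
clock: 59.38
tool_pos: [0.6319, -0.1676, 0.2887]
orientation: [66.3, 89.4, 152.0]
force: [-0.2, 0.7, -0.5]
opening: 0.0495
tray x -154.2 y 7.2 z 129.7 lean 0.004 side 0.009 yawerr -0.86 Ftray [0.7, 0.2, -0.5] op 0.0495 t 59.38
6
0.0194,-0.0016,0.0022,-0.2,0.1,-0.1,0.05,0.0194,-0.0015,0.0022,-0.2,0.1,-0.1,0.05,0.0194,-0.0015,0.0022,-0.2,0.1,-0.1,0.05,0.0117,-0.0009,0.0013,-0.1,0,-0.1,0.05,0.0058,-0.0004,0.0007,-0.1,0,0,0.05,0.0019,-0.0001,0.0002,0,0,0,0.05
```

```bash
python3 -m inch '[0.019,-0.003,0.0025,-0.2,0.1,-0.1,0.05,0.019,-0.0018,0.0022,-0.2,0.1,-0.1,0.05,0.019,-0.0013,0.002,-0.2,0.1,-0.1,0.05,0.01,-0.0005,0.001,-0.1,0,-0.1,0.05,0.004,0,0.0005,-0.1,0,0,0.05,0.001,0,0,0,0,0,0.05,0,0,0,0,0,0,0.05]'; python3 -c 'from h import *;tx()'
```

```text
clock: 60.25
tool_pos: [0.6414, -0.1542, 0.2194]
orientation: [-98.8, 89.7, -11.9]
force: [0.4, -0.3, -0.4]
opening: 0.0497
tray x -141.1 y -3.8 z 60.4 lean -0.001 side -0.005 yawerr 0.38 Ftray [-0.3, -0.4, -0.4] op 0.0497 t 60.25
```

```bash
python3 -m inch '[0.003,0.003,-0.004,0.3,0,0.3,0.05,0.004,0.0005,-0.0005,0,0,0,0.05,0.0025,0,0,0,0,0,0.05,0,0,0,0,0,0,0.05]'; python3 -c 'from h import *;tx()'
```

```text
clock: 60.75
tool_pos: [0.6375, -0.1593, 0.2103]
orientation: [-119.3, 89.9, -32.8]
force: [-0.2, -1.0, -0.3]
opening: 0.0498
tray x -146.4 y 0.5 z 51.3 lean -0.001 side -0.001 yawerr 0.02 Ftray [-1.0, 0.1, -0.3] op 0.0498 t 60.75
```

```bash
python3 -m inch '[0,0,0,0,0,0,0,0,0,0,0,0,0,0,0,0,0,0,0,0,0,0,0,0,0,0,0,0,0,0,0,0,0,0,0,0,0,0,0,0,0,0,0,0,0,0,0,0,0,0,0,0.006,0,0,0,0,0,0,0.01,0,0,0,0,0,0,0.012,0,0,0,0,0,0,0.01,0,0,0,0,0,0,0.006,0,0,0,0,0,0,0.002,0,0,0,0]'; python3 -c 'from h import *;tx()'
```

```text
clock: 62.38
tool_pos: [0.6411, -0.11, 0.2105]
orientation: [-120.1, 89.8, -33.5]
force: [1.9, -2.2, -0.8]
opening: 0.0119
tray x -97.1 y -0.4 z 51.5 lean -0.001 side -0.003 yawerr 0.08 Ftray [-2.1, -2.1, -0.8] op 0.0119 t 62.38
```

Now advance in smaller steps with the force read each time.

```bash
python3 -m inch '[0,0.0001,0.004,0,0,0,0,0,0.0001,0.003,0,0,0,0]'; python3 -c 'from h import *;tx()'; python3 -m inch '[0,0,0.003,0,0,0,0]'; python3 -c 'from h import *;tx()'; python3 -m inch '[0,0,0.0025,0,0,0,0]'; python3 -c 'from h import *;tx()'
```

```text
clock: 62.62
tool_pos: [0.6415, -0.1027, 0.2105]
orientation: [-117.3, 89.8, -30.7]
force: [2.7, -2.4, -1.4]
opening: 0.0119
tray x -89.8 y -0.3 z 51.5 lean -0.001 side -0.003 yawerr 0.07 Ftray [-2.3, -2.8, -1.4] op 0.0119 t 62.62
clock: 62.75
tool_pos: [0.6417, -0.0997, 0.2105]
orientation: [-117.1, 89.8, -30.6]
force: [1.7, -3.1, -2.2]
opening: 0.0117
tray x -86.8 y -0.4 z 51.5 lean -0.001 side -0.003 yawerr 0.06 Ftray [-3.0, -1.9, -2.2] op 0.0117 t 62.75
clock: 62.88
tool_pos: [0.6419, -0.0972, 0.2105]
orientation: [-119.6, 89.8, -33.1]
force: [3.3, -3.4, -0.9]
opening: 0.012
tray x -84.4 y -0.4 z 51.5 lean -0.002 side -0.003 yawerr 0.04 Ftray [-3.2, -3.5, -0.9] op 0.0120 t 62.88
```

```bash
python3 - <<'E'
from h import *
s=cam('top'); save('t7.png',s['img'][130:230,200:350],5)
E
```

```text
(no output)
```

View pics/t7.png

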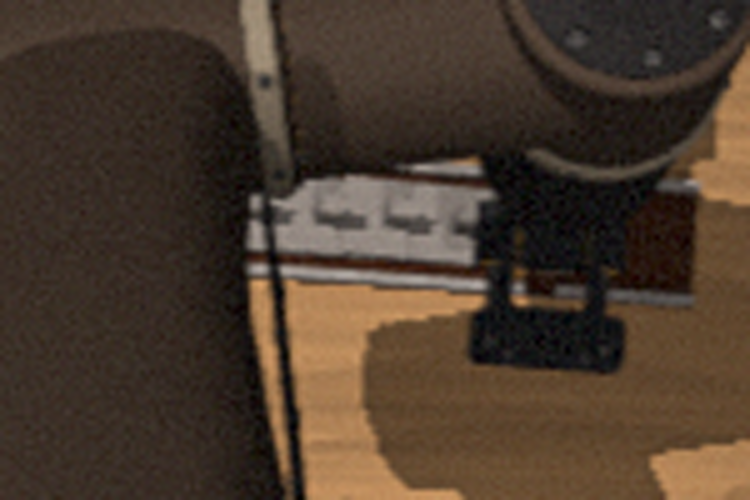

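```bash
for i in 1; do python3 -m inch '[0,0,0.002,0,0,0,0]'; python3 -c 'from h import *;tx()'; python3 -m inch '[0,0,0.002,0,0,0,0]'; python3 -c 'from h import *;tx()'; python3 -m inch '[0,0,0.0015,0,0,0,0]'; python3 -c 'from h import *;tx()'; python3 -m inch '[0,0,0.0015,0,0,0,0]'; python3 -c 'from h import *;tx()'; done | grep tray
```

```text
tray x -82.3 y -0.4 z 51.5 lean -0.002 side -0.003 yawerr 0.04 Ftray [-4.0, -2.3, -1.8] op 0.0115 t 63.05
tray x -80.5 y -0.4 z 51.5 lean -0.002 side -0.003 yawerr 0.03 Ftray [-4.4, -2.7, -2.0] op 0.0120 t 63.17
tray x -79.2 y -0.4 z 51.5 lean -0.002 side -0.003 yawerr 0.03 Ftray [-4.6, -2.2, -2.4] op 0.0119 t 63.30
tray x -78.0 y -0.4 z 51.5 lean -0.003 side -0.003 yawerr 0.02 Ftray [-5.5, -3.2, -1.6] op 0.0121 t 63.42
```

```bash
for i in 1; do python3 -m inch '[0,0,0.0015,0,0,0,0]'; python3 -c 'from h import *;tx()'; python3 -m inch '[0,0,0.0015,0,0,0,0]'; python3 -c 'from h import *;tx()'; python3 -m inch '[0,0,0.001,0,0,0,0]'; python3 -c 'from h import *;tx()'; done | grep tray
```

```text
tray x -76.8 y -0.4 z 51.5 lean -0.003 side -0.003 yawerr 0.02 Ftray [-5.4, -3.5, -2.2] op 0.0121 t 63.55
tray x -75.7 y -0.4 z 51.5 lean -0.004 side -0.003 yawerr 0.01 Ftray [-4.5, -3.4, -2.0] op 0.0120 t 63.67
tray x -75.1 y -0.4 z 51.5 lean -0.004 side -0.002 yawerr -0.00 Ftray [-5.2, -2.8, -1.3] op 0.0114 t 63.80
```

```bash
for i in 1; do python3 -m inch '[0,0,0.0012,0,0,0,0]'; python3 -c 'from h import *;tx()'; python3 -m inch '[0,0,0.0012,0,0,0,0]'; python3 -c 'from h import *;tx()'; done | grep tray
```

```text
tray x -74.7 y -0.4 z 51.5 lean -0.005 side -0.002 yawerr -0.01 Ftray [-9.4, -3.9, -2.7] op 0.0116 t 63.92
tray x -74.6 y -0.4 z 51.5 lean -0.006 side -0.002 yawerr -0.02 Ftray [-10.2, -4.1, -2.1] op 0.0118 t 64.05
```

```bash
python3 -m inch '[0,0,0.0015,0,0,0,0]'; python3 -c 'from h import *;tx()'|grep tray;  python3 -m inch '[0,0,0.0018,0,0,0,0]'; python3 -c 'from h import *;tx()'|grep tray
```

```text
clock: 64.18
tool_pos: [0.6427, -0.0864, 0.2105]
orientation: [-166.1, 89.6, -79.6]
force: [3.7, -11.0, -3.1]
opening: 0.0115
tray x -74.4 y -0.4 z 51.5 lean -0.007 side -0.002 yawerr -0.04 Ftray [-10.8, -4.4, -3.1] op 0.0115 t 64.17
clock: 64.3
tool_pos: [0.6428, -0.086, 0.2105]
orientation: [-170.4, 89.5, -83.9]
force: [3.4, -12.7, -3.9]
opening: 0.012
tray x -74.3 y -0.4 z 51.5 lean -0.009 side -0.002 yawerr -0.06 Ftray [-12.5, -4.2, -3.9] op 0.0120 t 64.30
```

```bash
python3 -m inch '[0,0,0.0022,0,-0.3,0,0]'|grep force; python3 -c 'from h import *;tx()'|grep tray;  python3 -m inch '[0,0,0.0022,0,-0.3,0,0]'|grep force; python3 -c 'from h import *;tx()'|grep tray
```

```text
force: [5.4, -20.4, -4.5]
tray x -73.7 y -0.4 z 51.5 lean -0.006 side -0.001 yawerr -0.07 Ftray [-20.0, -6.6, -4.5] op 0.0116 t 64.42
force: [4.4, -20.5, -4.2]
tray x -73.7 y -0.4 z 51.5 lean -0.004 side -0.000 yawerr -0.09 Ftray [-20.2, -5.7, -4.2] op 0.0118 t 64.55
```

```bash
python3 -m inch '[0,0,0.0008,0,0,0,0,0,0,0,0,0,0,0]'|grep force; python3 -c 'from h import *;tx()'|grep tray; python3 -m inch '[0,0,0,0,0,0,0.02,0,0,0,0,0,0,0.04,0,0,0,0,0,0,0.05]'; python3 -c 'from h import *;tx()'|grep tray
```

```text
force: [1.8, -1.1, -1.1]
tray x -74.8 y -0.4 z 51.5 lean -0.005 side -0.000 yawerr -0.17 Ftray [-1.0, -1.9, -1.1] op 0.0119 t 64.80
clock: 65.18
tool_pos: [0.6423, -0.0861, 0.2104]
orientation: [165.4, 89.7, -108.3]
force: [-0.3, 0.3, 0.5]
opening: 0.0348
tray x -73.6 y 0.5 z 51.4 lean -0.004 side 0.001 yawerr -0.16 Ftray [0.2, 0.3, 0.5] op 0.0348 t 65.17
```

```bash
python3 -m inch '[0,0,0,0,0,0,0.005,0,0,0,0,0,0,0,0,0,0,0,0,0,0,0,0,0,0,0,0,0,0,0,0,0,0,0,0]'|grep force; python3 -c 'from h import *;tx()'|grep tray; python3 -m inch '[0,0,0.001,0,0,0,0]'|grep force; python3 -c 'from h import *;tx()'|grep tray;python3 -m inch '[0,0,0.001,0,0,0,0]'|grep force; python3 -c 'from h import *;tx()'|grep tray
```

```text
force: [-0.5, -0.5, 0.1]
tray x -73.1 y -0.4 z 51.5 lean -0.004 side -0.000 yawerr -0.12 Ftray [-0.6, 0.5, 0.1] op 0.0115 t 65.80
force: [2.3, -7.8, -2.2]
tray x -72.8 y -0.4 z 51.5 lean -0.005 side -0.000 yawerr -0.12 Ftray [-7.7, -2.8, -2.2] op 0.0120 t 65.92
force: [2.2, -7.4, -2.1]
tray x -72.8 y -0.4 z 51.5 lean -0.006 side 0.000 yawerr -0.12 Ftray [-7.2, -2.6, -2.1] op 0.0124 t 66.05
```

```bash
python3 -m inch '[0,0,0.0018,0,-0.15,0,0]'|grep force; python3 -c 'from h import *;tx()'|grep tray;python3 -m inch '[0,0,0.0018,0,-0.15,0,0]'|grep force; python3 -c 'from h import *;tx()'|grep tray
```

```text
force: [2.8, -13.6, -4.2]
tray x -72.4 y -0.4 z 51.5 lean -0.006 side 0.001 yawerr -0.13 Ftray [-13.4, -3.7, -4.2] op 0.0121 t 66.17
force: [3.8, -13.6, -3.5]
tray x -72.4 y -0.4 z 51.5 lean -0.005 side 0.001 yawerr -0.14 Ftray [-13.3, -4.7, -3.5] op 0.0115 t 66.30
```

```bash
python3 -m inch '[0,0,0.0022,0,-0.15,0,0]'|grep force; python3 -c 'from h import *;tx()'|grep tray; python3 -m inch '[0,0,0.001,0,0,0,0.02,0,0,0,0,0,0,0.03,0,0,0,0,0,0,0.05,0,0,0,0,0,0,0.05]'; python3 -c 'from h import *;tx()'|grep tray
```

```text
force: [2.8, -15.5, -3.1]
tray x -72.3 y -0.4 z 51.5 lean -0.005 side 0.002 yawerr -0.15 Ftray [-15.3, -3.7, -3.1] op 0.0115 t 66.42
clock: 66.92
tool_pos: [0.6426, -0.0837, 0.2103]
orientation: [146.0, 89.6, -127.7]
force: [0.2, -0.3, -0.4]
opening: 0.0443
tray x -71.4 y 0.7 z 51.3 lean -0.005 side 0.003 yawerr -0.20 Ftray [-0.3, -0.2, -0.4] op 0.0443 t 66.92
```

```bash
python3 -m inch '[-0.01,0,0,0,0,0,0.05,-0.025,0,0,0,0,0,0.05,-0.05,0,0,0,0,0,0.05,-0.05,0,0.02,0,0,0,0.05,-0.02,0,0.05,0,0,0,0.05,0,0,0.055,0,0,0,0.05,0,0,0.055,0,0,0,0.05,0,0,0.04,0,0,0,0.05,0,0,0.015,0,0,0,0.05,0,0,0,0,0,0,0.05,0,0,0,0,0,0,0.05]'; python3 - <<'E'
from h import *
tx()
s=cam('wrist'); fins(s); save('w20.png',s['img'][0:300,200:360],2)
s=cam('top'); save('t8.png',s['img'][130:230,200:350],5)
s=cam('scene'); save('s8.png',s['img'][200:300,200:360],5)
E
```

```text
clock: 68.3
tool_pos: [0.658, 0.1578, 0.378]
orientation: [-120.2, 89.8, -33.9]
force: [0.6, -1.5, 0.6]
opening: 0.0501
tray x 171.2 y -0.9 z 219.0 lean -0.002 side -0.003 yawerr -0.22 Ftray [-1.4, -0.7, 0.6] op 0.0501 t 68.30
184 Y [-5.3 -1.   3.4] Zmax 44.6 Xtop [1.3 6.1 8.8]
239 Y [-3.9  0.6  5.1] Zmax 44.8 Xtop [31.9 39.3 46. ]
207 Y [-4.2  0.5  5.2] Zmax 45.4 Xtop [68.7 76.1 83.3]
148 Y [-4.5 -0.1  4.3] Zmax 40.8 Xtop [110.3 116.4 122.6]
```

View pics/w20.png

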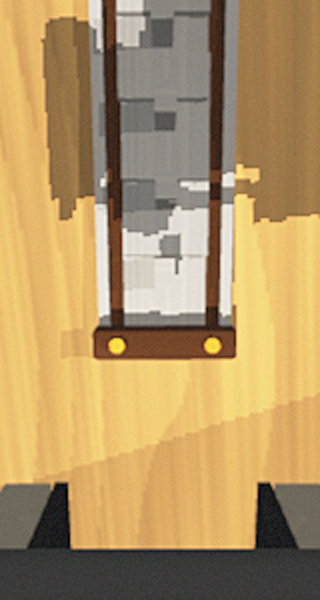

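View pics/s8.png

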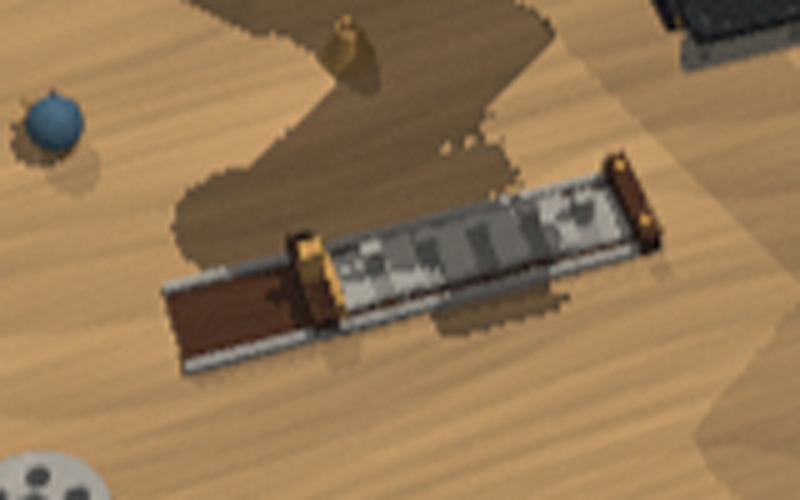

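View pics/t8.png

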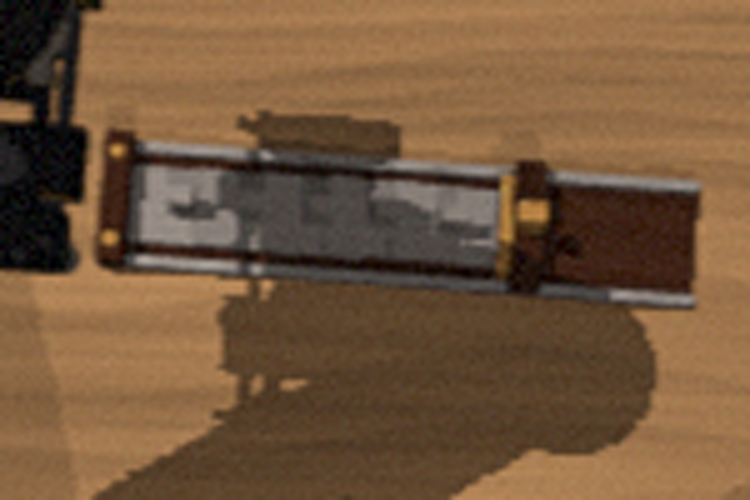

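```bash
python3 -m inch '[0,0,-0.03,0,0,0,0.05,0,0,-0.04,0,0,0,0.05,0,0,-0.03,0,0,0,0.05,0,0,-0.01,0,0,0,0.05,0,0,0,0,0,0,0.05,0,0,0,0,0,0,0.05]' | head -1; python3 - <<'E'
from h import *
tx()
s=cam('wrist'); fins(s); save('w21.png',s['img'][0:300,200:360],2.5)
E
```

```text
clock: 69.2
tray x 54.4 y -0.5 z 219.3 lean -0.002 side -0.003 yawerr -0.52 Ftray [0.9, -0.1, 0.5] op 0.0502 t 69.20
971 Y [-5.4 -0.2  5.2] Zmax 55.0 Xtop [-70.4 -70.1 -69.9]
197 Y [-5.2 -0.5  4.2] Zmax 44.6 Xtop [-42.9 -35.9 -28.9]
173 Y [-5.8 -0.9  3.9] Zmax 44.8 Xtop [-5.7  0.9  7.4]
140 Y [-4.3  0.2  4.7] Zmax 44.1 Xtop [31.3 37.7 44. ]
133 Y [-3.8  0.4  4.5] Zmax 45.5 Xtop [68.6 74.8 81.8]
156 Y [-5.3 -0.   4.3] Zmax 40.5 Xtop [109.4 115.5 123.2]
```

View pics/w21.png

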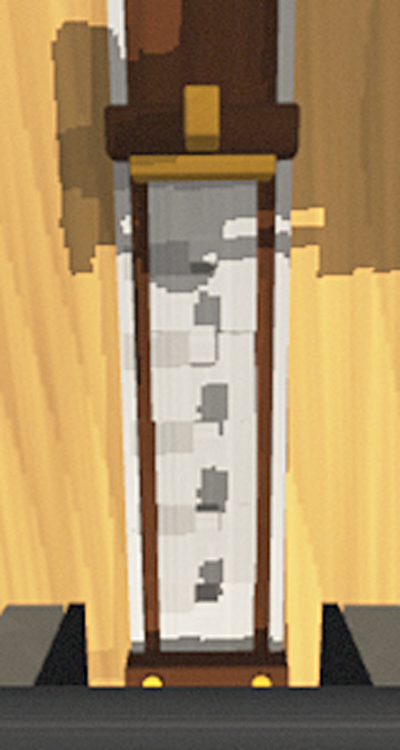

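```bash
python3 - <<'E'
from h import *
s=cam('top'); a=cv2.imread('pics/top0.png'); d=cv2.absdiff(a,s['img']).max(2); save('d.png',s['img'])
wl(s)
print(ctrl.close_job())
E
```

```text
the job is handed in; nothing more can be done
None
```

View pics/d.png

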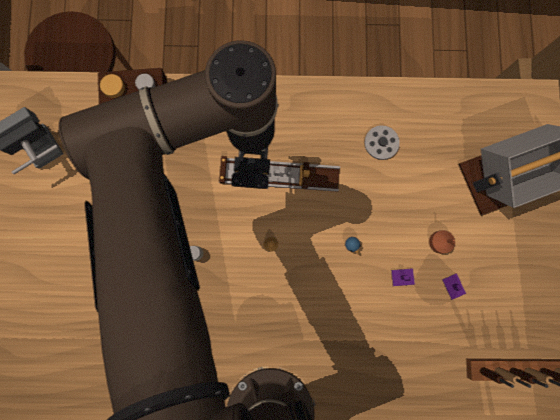

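The job is done and handed in at about 69 s. Five grey leaves were on the bench, and all five are in the tray as one straight shingled row, fins up, with the follower against the last leaf.

- **Follower back:** I drew it to its end stop first, until I felt the stop.
- **Laying:** The first leaf went flat, felt against the head stop. The other four went down at about 0.13 rad lean, roughly 40 mm apart.
- **Knock:** Leaf 2 was knocked about 6 mm sideways and leaf 3 was skewed with it. I re-centred both by closing the gripper on their fins.
- **Push:** The row went solid with the follower about 72 mm forward of its back stop. The first push peaked at about 20 N, above the 15 N asked. Easing off before opening may have drawn the follower back slightly, so I re-gripped, pushed to 15.3 N and opened the gripper while still pushing.

**Last checks:**
- The fins of leaves 2 to 5 are 37.1, 36.8 and 36.8 mm apart. Leaf 1 to 2 is about 36.7 mm, estimated after allowing for the lean.
- All fins are within 1 mm of the centre line.
- The first leaf is at the stop, and the pictures show the follower's face at the last leaf's back edge.
- The gripper was clear of everything at hand-in.
- The bystanders visible in the last top picture and both purple look-alikes have not moved. The arm hid the screwdriver and base block in that picture, and the jar partly, but nothing was done near them.

The wrist camera read about 2.5 mm off the arm's own positions along the tray. I allowed for that using the top camera and by touching the stop.

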